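# Make up the movement kit and the cleaning kit

## Robot

A 7-joint arm with a two-finger parallel gripper is mounted at the origin on a cart in front of the work surface, level with it; the furniture and walls round the work are solid. World frame = base frame: x ahead of the robot, y to its left, z up, the work surface at z = 0. Lengths are in m, angles in rad, forces in N, time in s.
With the tool pointing down it reaches from about 0.425 to 0.825 m from the base axis. Payload 3.6 kg.
Tool frame: the origin (TCP) lies on the centre line of the jaws, within the pads' length; the fingertips stand ahead of it and the grasp point (between the pads) lies 5 mm behind it (ctrl.nose_length is the z of the fingertips in the tool frame, in m); z points along the fingers, y is the direction in which the jaws open and shut (so a half turn about z gives the same grasp; the last joint's range is limited). The gripper opens to 85 mm and grips with 20 to 120 N. Pads are 22 mm wide; open, the fingers measure 114 mm over their backs; the gripper's body (76 mm by 85 mm) begins 54 mm behind the grasp point. The pads swing forward as they close: fully open they stand 13 mm farther back than shut.
Start: joints at [-1.355, 0.615, -0.013, 1.423, 0.008, 1.103, -0.04], TCP at [0.156, 0.631, 0.245] pointing down, gripper open.
Joint ranges: [-3.12, 3.12], [-0.3, 2.06], [-1.34, 1.32], [0.26, 2.42], [-1.36, 4.5], [0.01, 1.98], [-2.84, 2.84]. Speed limits (rad/s): [2.79, 2.79, 3.14, 3.14, 3.14, 3.14, 3.14].

## Interface

Orientations are given as a rotation vector (axis times angle).
In Python, from workcell import ctrl gives the robot as it stands.
- The arm moves only by the tool send_rows, never from a script. Its argument "moves" is a list of rows, each an object with "fingers": the finger opening in m, from 0 to 0.0854; "delta_pos": the shift along the tool's x, y, z in m, a list of three; "delta_rot": the turn, a rotation vector about the tool's x, y, z in degrees, a list of three. In form: [{"fingers": fingers, "delta_pos": [dx, dy, dz], "delta_rot": [ax, ay, az]}, ...]. A call has 1 to 8 rows; each row shifts and turns the commanded pose from where the row before left it, along the tool's axes as they then stand; what a row does not reach is not made up. A row lasts 1/8 s, in which the tool goes at most 62.5 mm and 10.7 degrees, less where a joint would pass 70% of its speed; a pose out of reach is approached as far as the arm can. A call is refused whole if a number of a shift passes 0.0625 or a number of a turn 10.7, either way. A call with a gripper value outside its range is refused whole. The fingers move at their own pace and stop on an object; "grip_force" is the grip in N (left out, the last holds). Time passes only in rows, so rows that do not move let the fingers close. It gives the time, the measured TCP pose, the force and the opening at its end, in the units of the state.
- ctrl.state(): the state, without advancing time (a new reading comes with each control period).
- ctrl.capture(name): name is "side" or "top"; returns a dict with "frame" (400x640x3 uint8, red, green, blue), "fx", "fy", "cx", "cy" (pixels), "k1" (the pictures are not rectified: a ray, as slopes to the right and down, at radius r is drawn at 1 + k1 r^2 times it, then the intrinsics apply), "R" (3x3) and "t" (3): a world point X has camera coordinates R X + t. Camera axes: x right, y down, z forward; pixel columns grow to the right and rows downward; lengths in m; the calibration is good to about 2 mm. A picture is of the moment at which its call begins. There is no depth.
- ctrl.sign_off(): hands the job in, once; it reports no verdict.
Trained networks look in a picture, given as the dict that the camera call returned (one of the last four; its "shot" number tells which), for a name from the list of things; names that differ only in an ending like _2 or _b are one class to them, and where a whole thing is asked for, a point or a joint stands for the part that bears it (a point fixed in the world has none). Each returns a list of dicts, best first, with "conf" (0 to 1); they miss things now and then, are a little off and sometimes report something else, mostly with a low value. They report only what shows in the picture. A call takes as long as a camera call. They do not tell look-alikes from the thing itself.
- ctrl.boxes_of(target, picture): "extent" ([left, top, width, height] in pixels, round what is visible of it).
- ctrl.place_of(target, picture): "centre" ([column, row] in pixels: a listed point, or the origin of a listed thing).
The state is a dict: "clock": time; "joint_positions": joint angles; "joint_velocities": joint speeds; "joint_efforts": joint torques, N m; "ee_pos": TCP position; "tcp_rot": TCP orientation; "ft_force": force on the tool from outside, world axes, zero at the start; "wrist_torque": the same for the moment, N m; "gripper_width": opening from 0.0 (shut) to 1.0 (fully open).
Only numpy, scipy, OpenCV 4.12 (cv2) and the standard library are available. Lean on these libraries where they do the work, as an engineer would, in place of code of your own. Each camera call takes 0.05 s, during which the arm holds its last target.

## Task

Make up the two job kits from the stock on the green mat along the front of the bench: in the tray with the two dowel pins, seat the aluminium movement holder fully home with its two holes on the pins and stand the slim two-column parts tower in the empty bay of that tray; in the plain tray, put the black loupe flat on its foot in one bay and the amber bottle in the other bay. Keep the bottle upright all the while, leave the red blower and the wide parts box where they stand, and let everything stand released on its tray's floor.

Things in the scene. Friction and masses are not known exactly. Their poses are not given: they have to be found in the camera images.
- pinned_tray: grey tray fixed to the bench, 140 (its x) x 104 mm (its y), walls 4 mm thick, 13 mm high, floor 5 mm thick; a divider 4 mm wide, 11 mm high along its y at x = 0 makes two bays of 64 x 96 mm. Origin: centre of the underside, z up, x about away from the robot. Two dowel pins stand in the bay on the -x (robot's) side; the +x bay, centre x = +34 mm, y = 0, is empty
- pins_mid (a point): point half-way between the two steel dowel pins, at the tray's floor, 5 mm over the bench (tray x = -34 mm, y = 0); axes as the tray's. The pins are at y = +30 and -30 mm, 5 mm thick, 13 mm high over the floor, the top 5 mm tapered to a point
- plain_tray: the same grey fixed tray without pins: two empty bays of 64 x 96 mm centred on x = -34 and x = +34 mm, y = 0, floor 5 mm over the bench, walls 13 mm and divider 11 mm high. Origin: centre of the underside, z up, x about away from the robot
- holder_mid (a point): movement holder, loose on the mat (2 mm thick), 90 g: aluminium plate 80 (its x) x 30 mm (its y), 8 mm thick, with 9 mm through holes at x = +30 and -30 mm, and in the middle an upright grip block 34 mm long (x), 14 mm thick (y), from 8 to 32 mm over the underside. Either way round fits the pins. The point is in the middle, 16 mm over the underside; z up
- tower_mid (a point): slim two-column parts tower, loose on the mat (2 mm thick), about 80 g: clear upright box with white part cards, 27 mm (its x) by 50 mm (its y), 83 mm high. The point is at its centre, 41.5 mm over the underside; z up
- eyeglass_mid (a point): black loupe (eye glass), loose on the mat (2 mm thick), about 30 g: round cup standing with its narrow end (foot) down, 38 mm across at its wide rim on top, narrower below, 33 mm high. The point is on its axis, 16.5 mm over the underside; z up
- bottle_mid (a point): amber bottle with black cap, loose on the mat (2 mm thick), about 120 g, round, 46 mm across, 96 mm high. The point is on its axis, 48 mm over the underside; z up
- blower_mid (a point): bystander, loose: red rubber air blower standing upright, 53 mm across, 116 mm high. The point is on its axis, 40 mm over the underside
- wide_box_mid (a point): bystander, loose: wide clear one-column parts box, 58 x 56 mm, 84 mm high. The point is at its centre, 42 mm over the underside
Not all that is in view belongs to the job. There is more than one size of the part that bears tower_mid; the job needs the largest.

How it is judged:
At the end, for the whole second after the job is handed in: Holder flat on the pinned tray's floor, both pins in its holes (4.5 mm, height 2.5 mm); slim tower upright on the floor of its other bay; loupe flat on its foot and bottle upright, one in each bay of the plain tray, on its floor; all at rest; blower and wide box within 30 mm of their places (x of holder_mid in the frame of pinned_tray between -0.0385 and -0.0295 m and y of holder_mid in the frame of pinned_tray between -0.0045 and 0.0045 m and z of holder_mid in the frame of pinned_tray below 0.0235 m and angle between holder_mid's own z axis and vertical below 0.06 rad and angle between the x axis of holder_mid and the y axis of pinned_tray, either way round below 0.15 rad and x of tower_mid in the frame of pinned_tray between 0.012 and 0.056 m and y of tower_mid in the frame of pinned_tray between -0.038 and 0.038 m and z of tower_mid in the frame of pinned_tray between 0.044 and 0.0495 m and angle between each of tower_mid, bottle_mid's own z axis and vertical below 0.08 rad and z of eyeglass_mid in the frame of plain_tray between 0.019 and 0.0245 m and angle between eyeglass_mid's own z axis and vertical below 0.1 rad and z of bottle_mid in the frame of plain_tray between 0.05 and 0.056 m and y of eyeglass_mid in the frame of plain_tray between -0.042 and 0.042 m and y of bottle_mid in the frame of plain_tray between -0.028 and 0.028 m and ((x of eyeglass_mid in the frame of plain_tray between 0.011 and 0.058 m and x of bottle_mid in the frame of plain_tray between -0.046 and -0.022 m) or (x of bottle_mid in the frame of plain_tray between 0.022 and 0.046 m and x of eyeglass_mid in the frame of plain_tray between -0.058 and -0.011 m)) and linear speed of each of holder, tower, eyeglass, bottle below 0.02 m/s and distance of each of blower_mid, wide_box_mid from where it was at the start of the episode below 0.03 m); the robot touches nothing.
It fails at once if the bottle is tipped by more than about 40 degrees (angle between bottle_mid's own z axis and vertical above 0.7 rad).
It fails at once if the red blower or the wide parts box is pushed away (30 mm) or knocked over (distance of any of blower_mid, wide_box_mid from where it was at the start of the episode above 0.03 m).
It also fails if it takes over 99 s, if anything falls off the work surface, if the arm or the gripper's body presses on something with over 40 N, if the wrist force passes 120 N, or if a joint passes its speed limit or range.

## Working session

There is one attempt and no reset: what is moved stays moved. The work goes in short steps, Python scripts to look and compute and a tool call to move; the robot and the scene stay as the last step left them, time stands still between calls to the robot, and variables do not carry over. Pictures are saved under pics/ and viewed, and the job is handed in when it is done.

Besides the shell and the picture viewer there is one more tool, called after "Request:" as name(argument=value, ...) on one line, values as JSON. send_rows: Moves the arm, as the interface text tells. Its arguments: {"type":"object","properties":{"moves":{"type":"array","items":{"type":"object","properties":{"fingers":{"type":"number"},"delta_pos":{"type":"array","items":{"type":"number"}},"delta_rot":{"type":"array","items":{"type":"number"}}}}},"grip_force":{"type":"number"}},"required":["moves"]}

```bash
mkdir -p pics; ls; cat > h.py <<'E'
import numpy as np, cv2
from workcell import ctrl
def cap(n,save=None):
    p=ctrl.capture(n)
    if save: cv2.imwrite('pics/'+save,cv2.cvtColor(p['frame'],cv2.COLOR_RGB2BGR))
    return p
def ray(p,uv):
    x=(uv[0]-p['cx'])/p['fx'];y=(uv[1]-p['cy'])/p['fy']
    rd=np.hypot(x,y);r=rd
    for _ in range(30): r=rd/(1+p['k1']*r*r)
    s=r/rd if rd>0 else 1
    R=np.array(p['R']);t=np.array(p['t'])
    return -R.T@t, R.T@np.array([x*s,y*s,1])
def atz(p,uv,z):
    o,d=ray(p,uv); return o+d*(z-o[2])/d[2]
def proj(p,X):
    c=np.array(p['R'])@np.array(X)+np.array(p['t']);x,y=c[:2]/c[2]
    f=1+p['k1']*(x*x+y*y); return np.array([p['fx']*x*f+p['cx'],p['fy']*y*f+p['cy']])
E
python3 - <<'E'
from h import *
np.set_printoptions(precision=4,suppress=True)
s=ctrl.state();print(s, ctrl.nose_length)
for n in['side','top']:
    p=cap(n,n+'0.png'); o,d=ray(p,(p['cx'],p['cy']));print(n,o,d,p['fx'],p['k1'])
    for k,z in [('pinned_tray',0),('pins_mid',.005),('plain_tray',0),('holder_mid',.018),('tower_mid',.0435),('eyeglass_mid',.0185),('bottle_mid',.05),('blower_mid',.042),('wide_box_mid',.044)]:
        for r in ctrl.place_of(k,p)[:4]: print(k,r['conf'],np.round(r['centre'],1),atz(p,r['centre'],z))
E
```

```text
pics
{'clock': 0.0, 'joint_positions': array([-1.3545,  0.6159, -0.0126,  1.4249,  0.0081,  1.1034, -0.0404]), 'joint_velocities': array([-0.0007,  0.0002, -0.    ,  0.0009, -0.0003, -0.0005, -0.0008]), 'joint_efforts': array([  0.0005, -46.9209,   0.2592, -17.1035,   0.0099,   0.0096,
         0.    ]), 'ee_pos': array([0.1561, 0.6302, 0.2441]), 'tcp_rot': array([-0.3803, -3.1182,  0.004 ]), 'ft_force': array([-0.0568, -0.5511,  0.6626]), 'wrist_torque': array([-0.0161,  0.0202, -0.015 ]), 'gripper_width': 0.9985882253540679} 0.014
side [0.3689 0.8791 0.5655] [ 0.2198 -0.8639 -0.4533] 382.19174558955234 0.02648059334240621
pinned_tray 0.74 [333.  197.7] [ 0.5835 -0.172   0.    ]
pins_mid 0.55 [348.5 197.5] [ 0.5346 -0.1757  0.005 ]
plain_tray 0.95 [319.7 220.1] [ 0.5918 -0.0291  0.    ]
holder_mid 0.55 [380.1 171.3] [ 0.457  -0.3736  0.018 ]
tower_mid 0.63 [380.3 194.1] [ 0.4352 -0.1472  0.0435]
tower_mid 0.62 [303.4 230.4] [0.6026 0.0991 0.0435]
tower_mid 0.54 [281.5 182.7] [ 0.7464 -0.1518  0.0435]
tower_mid 0.35 [383.7 172.9] [ 0.4399 -0.3049  0.0435]
eyeglass_mid 0.54 [370.7 229.2] [0.4425 0.0133 0.0185]
bottle_mid 0.83 [384.  180.2] [ 0.4328 -0.2336  0.05  ]
blower_mid 0.89 [358.  300.4] [0.4319 0.3113 0.042 ]
wide_box_mid 0.94 [357.9 252.9] [0.4551 0.1611 0.044 ]
top [ 0.3765 -0.0507  1.3479] [ 0.1606 -0.0037 -0.987 ] 472.26418517539116 0.044891239859453806
pins_mid 0.74 [365.  213.9] [ 0.541  -0.1828  0.005 ]
pins_mid 0.21 [365.9 199.9] [ 0.5815 -0.1858  0.005 ]
plain_tray 0.98 [313.1 194. ] [ 0.5986 -0.0338  0.    ]
holder_mid 0.73 [445.1 246.3] [ 0.4496 -0.4044  0.018 ]
tower_mid 0.59 [360.1 137.4] [ 0.7559 -0.1671  0.0435]
tower_mid 0.43 [269.  189.7] [0.6029 0.0893 0.0435]
eyeglass_mid 0.72 [295.3 244. ] [0.4533 0.0148 0.0185]
bottle_mid 0.66 [390.6 252.9] [ 0.4288 -0.2471  0.05  ]
blower_mid 0.73 [187.4 250.4] [0.4333 0.3081 0.042 ]
wide_box_mid 0.92 [243.1 240.6] [0.4604 0.1569 0.044 ]
```

```bash
python3 - <<'E'
import cv2
a=cv2.imread('pics/top0.png');b=cv2.imread('pics/side0.png')
cv2.imwrite('pics/top0z.png',cv2.resize(a[100:310,140:500],(792,462),interpolation=cv2.INTER_CUBIC))
cv2.imwrite('pics/side0z.png',cv2.resize(b[130:350,230:470],(600,550),interpolation=cv2.INTER_CUBIC))
E
```

```text
(no output)
```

View pics/top0.png

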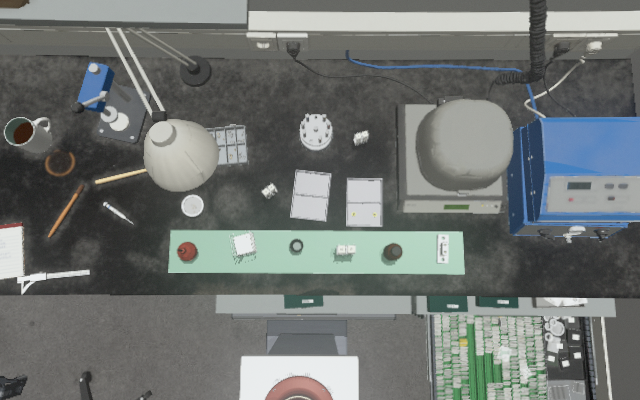

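View pics/top0z.png

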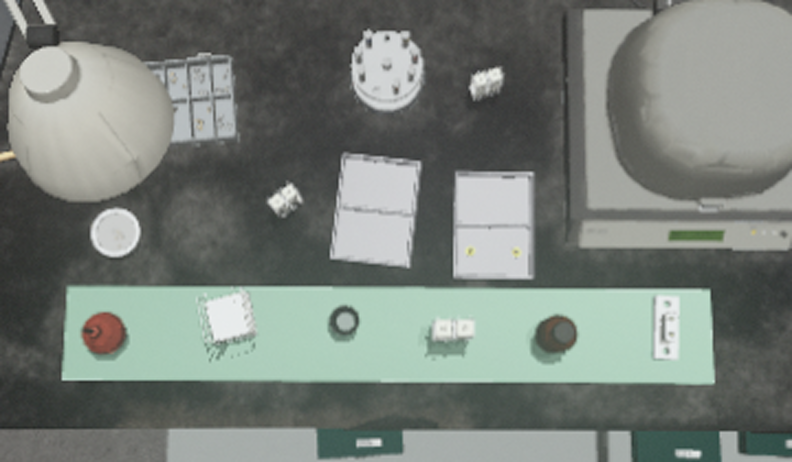

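View pics/side0.png

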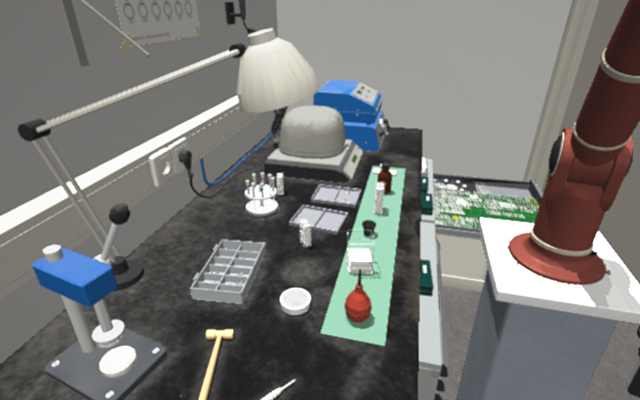

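View pics/side0z.png

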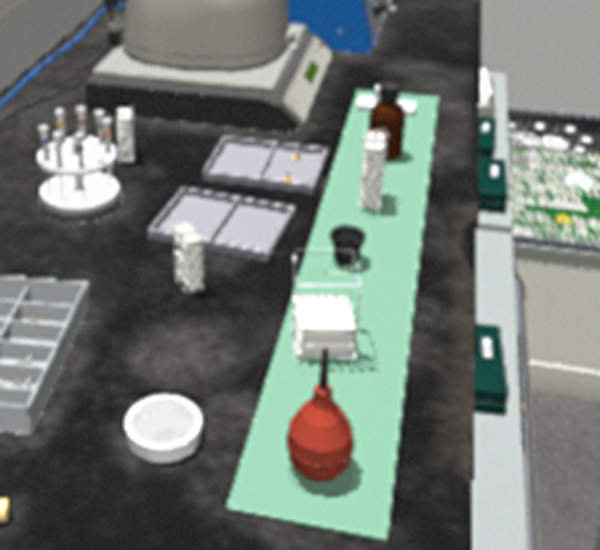

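```bash
python3 - <<'E'
import cv2
a=cv2.imread('pics/top0.png')
def crop(n,im,x0,y0,x1,y1,k=10):
    cv2.imwrite(n,cv2.resize(im[y0:y1,x0:x1],None,fx=k,fy=k,interpolation=cv2.INTER_NEAREST))
crop('pics/t_trays.png',a,285,160,390,235,7)
crop('pics/t_stock.png',a,330,230,460,270,6)
b=cv2.imread('pics/side0.png')
crop('pics/s_a.png',b,280,160,400,250,6)
E
```

```text
(no output)
```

View pics/t_trays.png

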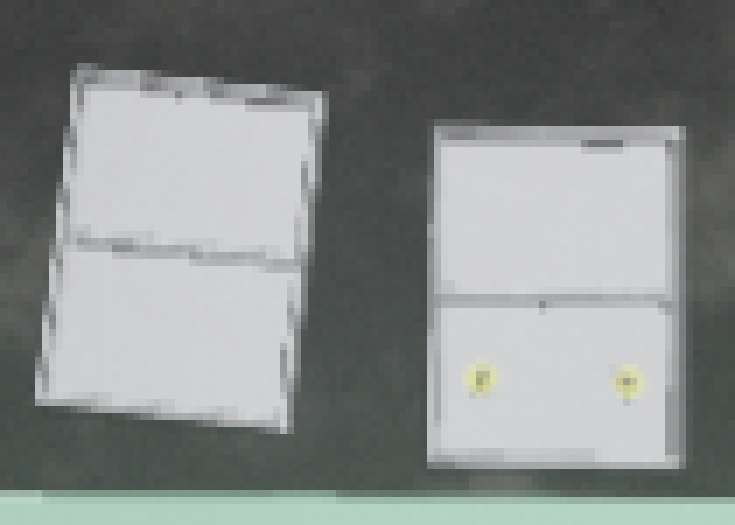

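View pics/t_stock.png

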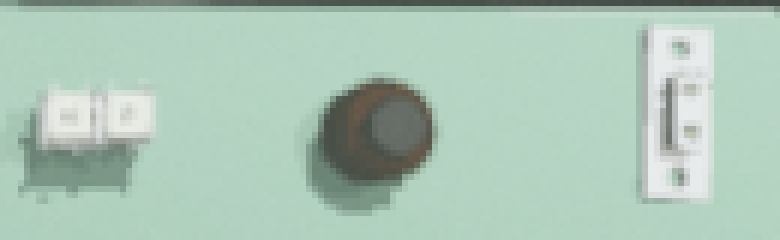

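View pics/s_a.png

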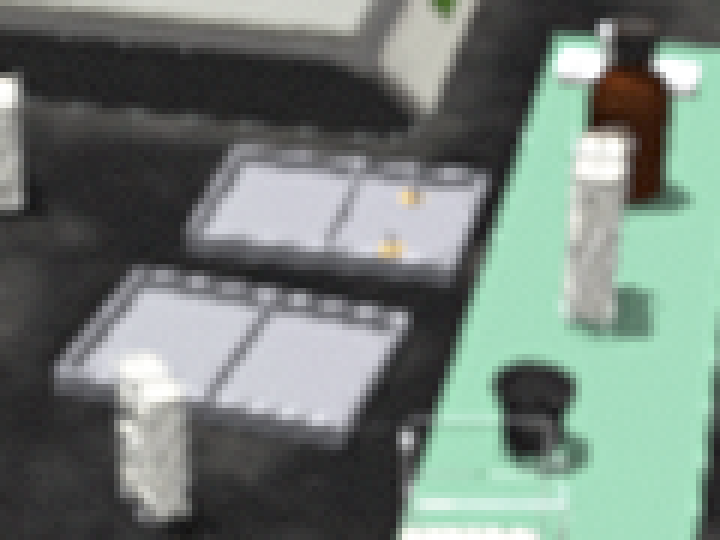

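```bash
python3 - <<'E'
from h import *
np.set_printoptions(precision=4,suppress=True)
p=cap('top')
def T(x,y,ox,oy,k,z): return atz(p,(x/k-.5+ox,y/k-.5+oy),z)
def tr(cs,z):
    P=np.array([T(x,y,285,160,7,z) for x,y in cs]);c=P.mean(0)
    TL,TR,BR,BL=P
    print('tray c',c,'len',np.linalg.norm(TL-BL),np.linalg.norm(TR-BR),'w',np.linalg.norm(TL-TR),np.linalg.norm(BL-BR))
    dx=(TL+TR-BL-BR)/2; dy=(TL+BL-TR-BR)/2
    print('yaw',np.degrees(np.arctan2(dx[1],dx[0])),np.degrees(np.arctan2(-dy[0],dy[1])))
tr([(432,125),(686,127),(684,467),(428,467)],.013)
tr([(74,65),(328,92),(290,432),(37,403)],.013)
a=T(481,379,285,160,7,.007);b=T(628,382,285,160,7,.007);print('pins',a,b,np.linalg.norm(a-b),(a+b)/2)
# holder
H=[T(x,y,330,230,6,.010) for x,y in [(646,27),(713,29),(712,200),(643,198)]]
print('holder',np.array(H),np.mean(H,0)); 
h1=T(681,47,330,230,6,.010);h2=T(678,177,330,230,6,.010);print('holes',h1,h2,np.linalg.norm(h1-h2),(h1+h2)/2)
Tt=[T(x,y,330,230,6,.085) for x,y in [(46,90),(154,92),(154,140),(40,142)]]
print('tower',np.array(Tt),np.mean(Tt,0))
print('bottle cap',T(400,127,330,230,6,.098))
f=p['frame']
g=cv2.resize(f[225:275,170:310],None,fx=5.7,fy=5.7,interpolation=cv2.INTER_NEAREST);cv2.imwrite('pics/t_left.png',g[...,::-1])
g=cv2.resize(f[230:260,280:312],None,fx=16,fy=16,interpolation=cv2.INTER_NEAREST);cv2.imwrite('pics/t_loupe.png',g[...,::-1])
g=cv2.resize(f[232:262,425:460],None,fx=16,fy=16,interpolation=cv2.INTER_CUBIC);cv2.imwrite('pics/t_hold.png',g[...,::-1])
E
```

```text
tray c [ 0.5752 -0.1799  0.013 ] len 0.14113148739166276 0.1402770119168148 w 0.10449244155790777 0.10356375975726108
yaw -1.0496751432884024 0.11569068639249033
tray c [ 0.5943 -0.0266  0.013 ] len 0.1409149087682694 0.14164960029968748 w 0.10538437384523089 0.10332303892202208
yaw -5.733861242463463 -6.036847167463987
pins [ 0.5412 -0.149   0.007 ] [ 0.5404 -0.2089  0.007 ] 0.05999172304247409 [ 0.5408 -0.1789  0.007 ]
holder [[ 0.4845 -0.3855  0.01  ]
 [ 0.4838 -0.4169  0.01  ]
 [ 0.4041 -0.4132  0.01  ]
 [ 0.4048 -0.3812  0.01  ]] [ 0.4443 -0.3992  0.01  ]
holes [ 0.4752 -0.4016  0.01  ] [ 0.4146 -0.3979  0.01  ] 0.060695984574026744 [ 0.4449 -0.3997  0.01  ]
tower [[ 0.4487 -0.1     0.085 ]
 [ 0.4481 -0.1479  0.085 ]
 [ 0.427  -0.1478  0.085 ]
 [ 0.4258 -0.0973  0.085 ]] [ 0.4374 -0.1232  0.085 ]
bottle cap [ 0.4328 -0.2545  0.098 ]
```

View pics/t_loupe.png

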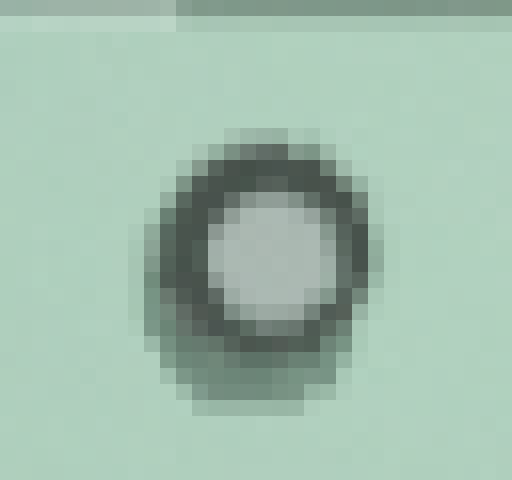

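View pics/t_hold.png

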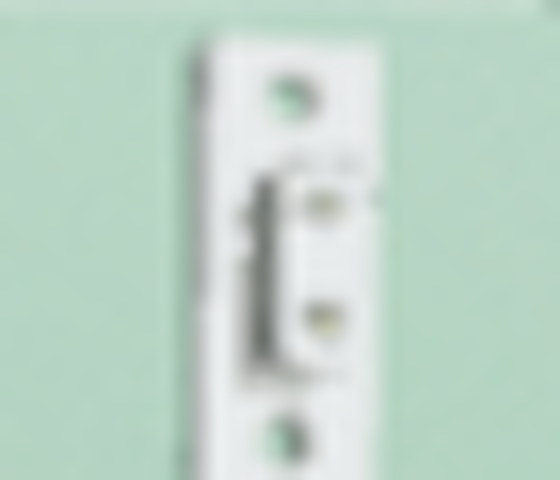

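```bash
python3 - <<'E'
from h import *
np.set_printoptions(precision=4,suppress=True)
p=cap('side');q=cap('top')
f=cv2.resize(p['frame'][160:250,280:400],None,fx=6,fy=6,interpolation=cv2.INTER_CUBIC)[...,::-1].copy()
def dot(X,c,p=p,f=f,o=(280,160),k=6):
    u=(proj(p,X)-o+.5)*k; cv2.circle(f,(int(u[0]),int(u[1])),2,c,-1)
for z in(.002,.085):
    for dx in(-.0135,.0135):
        for dy in(-.025,.025): dot((.4374+dx,-.1232+dy,z),(0,0,255))
for z in(.002,.098): dot((.4328,-.2545,z),(255,0,0))
for X in [(.4845,-.3855),(.4838,-.4169),(.4041,-.4132),(.4048,-.3812)]: dot((*X,.01),(0,0,255))
for X in [(.5412,-.149),(.5404,-.2089)]: dot((*X,.007),(0,0,255))
L=atz(q,(280+267/16-.5,230+247/16-.5),.035);print(L)
for z in (.002,.035): dot((L[0],L[1],z),(0,255,255))
cv2.imwrite('pics/chk.png',f)
for n,pp in(('s',p),('t',q)):
    for k in('tower_mid','eyeglass_mid','bottle_mid','holder_mid'):
        for r in ctrl.boxes_of(k,pp)[:4]:print(n,k,r['conf'],np.round(r['extent'],1))
E
```

```text
[0.4497 0.0115 0.035 ]
s tower_mid 0.59 [374.4 179.7  10.9  32. ]
s tower_mid 0.58 [298.3 218.9  11.3  28.8]
s eyeglass_mid 0.63 [364.3 219.8  14.2  16.3]
s bottle_mid 0.84 [373.6 166.2  15.   30.3]
s holder_mid 0.44 [373.7 172.2  22.4   1.9]
t tower_mid 0.69 [355.5 129.9  12.4   8.5]
t tower_mid 0.58 [339.  245.8  22.8   9.4]
t eyeglass_mid 0.54 [290.3 239.6  15.9  15. ]
t bottle_mid 0.6 [383.4 246.9  20.3  13.7]
```

View pics/chk.png

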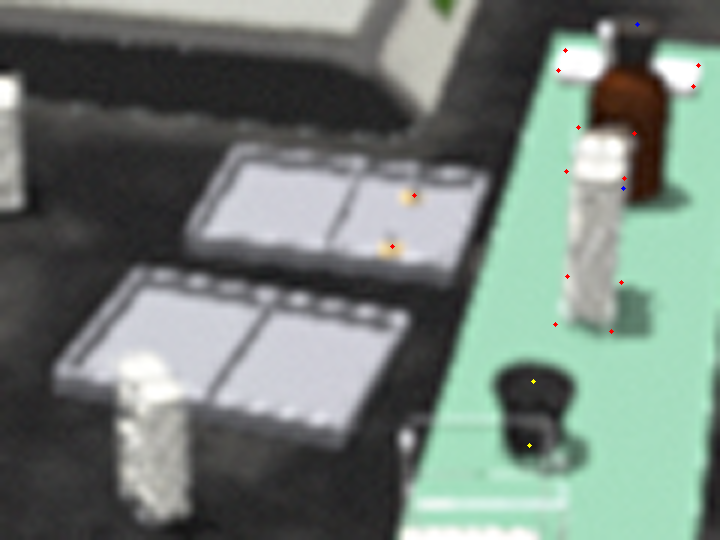

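```bash
cat >> h.py <<'E'
from scipy.spatial.transform import Rotation as Ro
def yawof(s):
    M=Ro.from_rotvec(s['tcp_rot']).as_matrix(); return np.degrees(np.arctan2(M[1,1],M[0,1])), M
def plan(wps):
    """wps: list of (x,y,z,yaw,nrows)"""
    s=ctrl.state(); yaw,M=yawof(s); pos=np.array(s['ee_pos'])
    print('at',np.round(pos,4),'yaw %.1f'%yaw,'tilt',np.round(np.degrees(M[:2,2]),2),'w %.1f'%(85.4*s['gripper_width']),'t',s['clock'],'F',np.round(s['ft_force'],1))
    for x,y,z,yw,n in wps:
        tgt=np.array([x,y,z]); dyaw=(yw-yaw+180)%360-180
        for i in range(n):
            k=n-i; d=(tgt-pos)/k; da=((yw-yaw+180)%360-180)/k
            a=np.radians(yaw)
            ty=np.array([np.cos(a),np.sin(a),0]); tx=np.array([np.sin(a)*1,-np.cos(a),0]); 
            # tool z down: x = y × z
            tx=np.cross(ty,[0,0,-1])
            dd=np.round([d@tx,d@ty,-d[2]],4); 
            dr=round(-da,1)
            pos=pos+dd[0]*tx+dd[1]*ty+np.array([0,0,-dd[2]]); yaw=yaw-dr
            print(i,list(map(float,dd)),dr, '' if np.linalg.norm(dd)<=.0625 else 'TOO BIG')
E
python3 - <<'E'
from h import *
plan([(.36,.42,.245,82,6),(.52,.05,.245,86.7,8),(.4447,-.30,.2,86.7,7),(.4447,-.3995,.10,86.7,3)])
E
```

```text
at [0.1562 0.6309 0.2453] yaw 76.1 tilt [-0. -0.] w 85.3 t 1.55 F [ 0.2  0.3 -0.8]
0 [-0.0414, -0.026, 0.0] -1.0 
1 [-0.041, -0.0267, 0.0001] -1.0 
2 [-0.0405, -0.0274, 0.0] -1.0 
3 [-0.04, -0.0281, 0.0001] -1.0 
4 [-0.0395, -0.0287, 0.0] -1.0 
5 [-0.039, -0.0295, 0.0001] -0.9 
0 [-0.0262, -0.043, -0.0] -0.6 
1 [-0.0258, -0.0433, -0.0] -0.6 
2 [-0.0253, -0.0435, -0.0] -0.6 
3 [-0.0249, -0.0438, -0.0] -0.6 
4 [-0.0244, -0.0441, -0.0] -0.6 
5 [-0.024, -0.0443, -0.0] -0.6 
6 [-0.0235, -0.0446, -0.0] -0.6 
7 [-0.023, -0.0448, -0.0] -0.5 
0 [0.0078, -0.0505, 0.0064] -0.0 
1 [0.0079, -0.0505, 0.0064] -0.0 
2 [0.0078, -0.0506, 0.0064] -0.0 
3 [0.0079, -0.0505, 0.0064] -0.0 
4 [0.0078, -0.0506, 0.0065] -0.0 
5 [0.0079, -0.0505, 0.0064] -0.0 
6 [0.0078, -0.0506, 0.0065] -0.0 
0 [-0.0019, -0.0331, 0.0333] -0.0 
1 [-0.0019, -0.0331, 0.0333] -0.0 
2 [-0.0019, -0.0331, 0.0334] -0.0
```

Candidates for the tower: the one on the mat at top pixel (345,250), and decoys at (269,190) and (361,137). The close crop shows the mat one measures about 50 x 25 mm at z=85, so it is the largest. There is only one each of the holder (444,248), bottle (393,252) and loupe (296,246).

```bash
python3 - <<'E'
from h import *
p=cap('side');q=cap('top')
for a,b in [((262,35),(160,132)),((240,95),(145,155)),((315,75),(218,155)),((275,105),(180,190))]:
    o,d=ray(p,a);o2,d2=ray(q,b);A=np.c_[d,-d2];s=np.linalg.lstsq(A,o2-o,rcond=None)[0];print(o+d*s[0],o2+d2*s[1])
E
```

```text
[0.62436677 0.23856101 0.50926639] [0.62729663 0.23962044 0.51051122]
[0.63919207 0.31205188 0.42644505] [0.60791613 0.30013997 0.41421689]
[0.5599326  0.13909753 0.43104877] [0.60191149 0.1476929  0.44339627]
[0.60242338 0.25429251 0.39851311] [0.54224033 0.2360094  0.38274641]
```

Request:
send_rows(moves=[{"fingers": 0.0854, "delta_pos": [-0.041, -0.026, 0], "delta_rot": [0, 0, -1]}, {"fingers": 0.0854, "delta_pos": [-0.041, -0.027, 0], "delta_rot": [0, 0, -1]}, {"fingers": 0.06, "delta_pos": [-0.041, -0.027, 0], "delta_rot": [0, 0, -1]}, {"fingers": 0.06, "delta_pos": [-0.04, -0.028, 0], "delta_rot": [0, 0, -1]}, {"fingers": 0.05, "delta_pos": [-0.039, -0.029, 0], "delta_rot": [0, 0, -1]}, {"fingers": 0.04, "delta_pos": [-0.039, -0.029, 0], "delta_rot": [0, 0, -1]}])

```text
clock: 2.4
ee_pos: [0.3608, 0.4193, 0.2456]
tcp_rot: [0.216, 3.134, 0.001]
ft_force: [1.8, -0.6, -0.0]
gripper_width: 0.466
```

```bash
python3 - <<'E'
from h import *
plan([(.385,.22,.245,82,4),(.45,.0,.245,86.7,5),(.47,-.2,.22,86.7,4),(.4447,-.3995,.10,86.7,5)])
E
```

```text
at [0.3608 0.4193 0.2456] yaw 82.1 tilt [0.02 0.03] w 39.8 t 2.4 F [ 1.8 -0.6 -0. ]
0 [-0.0128, -0.0485, 0.0001] 0.0 
1 [-0.0128, -0.0485, 0.0002] 0.0 
2 [-0.0128, -0.0486, 0.0001] 0.1 
3 [-0.013, -0.0485, 0.0002] 0.0 
0 [-0.019, -0.0418, -0.0] -0.9 
1 [-0.0183, -0.0421, -0.0] -0.9 
2 [-0.0176, -0.0423, -0.0] -1.0 
3 [-0.0169, -0.0426, -0.0] -0.9 
4 [-0.0163, -0.0429, -0.0] -1.0 
0 [-0.0078, -0.0496, 0.0062] 0.0 
1 [-0.0079, -0.0496, 0.0063] 0.0 
2 [-0.0078, -0.0497, 0.0062] 0.0 
3 [-0.0079, -0.0496, 0.0063] 0.0 
0 [0.0028, -0.0401, 0.024] 0.0 
1 [0.0028, -0.0401, 0.024] 0.0 
2 [0.0028, -0.0402, 0.024] 0.0 
3 [0.0027, -0.0401, 0.024] 0.0 
4 [0.0028, -0.0402, 0.024] 0.0
```

Request:
send_rows(moves=[{"fingers": 0.04, "delta_pos": [-0.013, -0.0485, 0]}, {"fingers": 0.04, "delta_pos": [-0.013, -0.0485, 0]}, {"fingers": 0.04, "delta_pos": [-0.013, -0.0485, 0]}, {"fingers": 0.04, "delta_pos": [-0.013, -0.0485, 0]}, {"fingers": 0.04, "delta_pos": [-0.019, -0.042, 0], "delta_rot": [0, 0, -1]}, {"fingers": 0.04, "delta_pos": [-0.018, -0.042, 0], "delta_rot": [0, 0, -1]}, {"fingers": 0.04, "delta_pos": [-0.0175, -0.0425, 0], "delta_rot": [0, 0, -1]}, {"fingers": 0.04, "delta_pos": [-0.017, -0.0425, 0], "delta_rot": [0, 0, -1]}])

```text
invalid input at $.moves[0]: expected keys fingers, delta_pos, delta_rot
```

Request:
send_rows(moves=[{"fingers": 0.04, "delta_pos": [-0.016, -0.043, 0], "delta_rot": [0, 0, -0.7]}, {"fingers": 0.04, "delta_pos": [-0.008, -0.05, 0.006]}, {"fingers": 0.04, "delta_pos": [-0.008, -0.05, 0.006]}, {"fingers": 0.04, "delta_pos": [-0.008, -0.05, 0.006]}, {"fingers": 0.04, "delta_pos": [-0.008, -0.05, 0.006]}, {"fingers": 0.04, "delta_pos": [0.003, -0.04, 0.024]}, {"fingers": 0.04, "delta_pos": [0.003, -0.04, 0.024]}, {"fingers": 0.04, "delta_pos": [0.003, -0.04, 0.024]}])

```text
invalid input at $.moves[1]: expected keys fingers, delta_pos, delta_rot
```

```bash
python3 - <<'E'
from h import *
plan([(.4447,-.3995,.08,86.7,3)])
E
```

```text
at [0.3608 0.4193 0.2456] yaw 82.1 tilt [0.02 0.03] w 39.8 t 2.4 F [ 1.8 -0.6 -0. ]
0 [-0.0651, -0.2665, 0.0552] -1.5 TOO BIG
1 [-0.0581, -0.2682, 0.0552] -1.5 TOO BIG
2 [-0.0511, -0.2695, 0.0552] -1.6 TOO BIG
```

Request:
send_rows(moves=[{"fingers": 0.04, "delta_pos": [-0.013, -0.0485, 0], "delta_rot": [0, 0, 0]}, {"fingers": 0.04, "delta_pos": [-0.013, -0.0485, 0], "delta_rot": [0, 0, 0]}, {"fingers": 0.04, "delta_pos": [-0.013, -0.0485, 0], "delta_rot": [0, 0, 0]}, {"fingers": 0.04, "delta_pos": [-0.013, -0.0485, 0], "delta_rot": [0, 0, 0]}, {"fingers": 0.04, "delta_pos": [-0.019, -0.042, 0], "delta_rot": [0, 0, -1]}, {"fingers": 0.04, "delta_pos": [-0.018, -0.042, 0], "delta_rot": [0, 0, -1]}, {"fingers": 0.04, "delta_pos": [-0.0175, -0.0425, 0], "delta_rot": [0, 0, -1]}, {"fingers": 0.04, "delta_pos": [-0.017, -0.0425, 0], "delta_rot": [0, 0, -1]}])

```text
clock: 3.4
ee_pos: [0.4372, 0.0438, 0.2457]
tcp_rot: [0.106, 3.139, 0.0]
ft_force: [0.5, 0.2, -0.4]
gripper_width: 0.471
```

Request:
send_rows(moves=[{"fingers": 0.04, "delta_pos": [-0.016, -0.043, 0], "delta_rot": [0, 0, -0.7]}, {"fingers": 0.04, "delta_pos": [-0.008, -0.05, 0.006], "delta_rot": [0, 0, 0]}, {"fingers": 0.04, "delta_pos": [-0.008, -0.05, 0.006], "delta_rot": [0, 0, 0]}, {"fingers": 0.04, "delta_pos": [-0.008, -0.05, 0.006], "delta_rot": [0, 0, 0]}, {"fingers": 0.04, "delta_pos": [-0.008, -0.05, 0.006], "delta_rot": [0, 0, 0]}, {"fingers": 0.04, "delta_pos": [0.003, -0.04, 0.024], "delta_rot": [0, 0, 0]}, {"fingers": 0.04, "delta_pos": [0.003, -0.04, 0.024], "delta_rot": [0, 0, 0]}, {"fingers": 0.04, "delta_pos": [0.003, -0.04, 0.024], "delta_rot": [0, 0, 0]}])

```text
clock: 4.4
ee_pos: [0.4549, -0.321, 0.1488]
tcp_rot: [0.088, 3.139, -0.001]
ft_force: [1.1, -0.4, -0.4]
gripper_width: 0.467
```

```bash
python3 - <<'E'
from h import *
plan([(.4447,-.3995,.08,86.7,3)])
E
```

```text
at [ 0.4549 -0.321   0.1488] yaw 86.8 tilt [ 0.05 -0.02] w 39.9 t 4.4 F [ 1.1 -0.4 -0.4]
0 [0.0019, -0.0263, 0.0229] 0.0 
1 [0.002, -0.0263, 0.0229] 0.1 
2 [0.0019, -0.0264, 0.023] 0.0
```

Request:
send_rows(moves=[{"fingers": 0.04, "delta_pos": [0.002, -0.0263, 0.023], "delta_rot": [0, 0, 0]}, {"fingers": 0.04, "delta_pos": [0.002, -0.0263, 0.023], "delta_rot": [0, 0, 0]}, {"fingers": 0.04, "delta_pos": [0.002, -0.0263, 0.022], "delta_rot": [0, 0, 0]}, {"fingers": 0.04, "delta_pos": [0, 0, 0], "delta_rot": [0, 0, 0]}])

```text
clock: 4.9
ee_pos: [0.4422, -0.4001, 0.0797]
tcp_rot: [-0.094, -3.137, -0.0]
ft_force: [0.4, -0.1, -0.8]
gripper_width: 0.472
```

```bash
python3 - <<'E'
from h import *
plan([(.4447,-.3995,.028,86.7,3)])
q=cap('top');p=cap('side')
g=cv2.resize(q['frame'][215:285,400:500],None,fx=6,fy=6,interpolation=cv2.INTER_CUBIC)
h=cv2.resize(p['frame'][130:200,340:440],None,fx=6,fy=6,interpolation=cv2.INTER_CUBIC)
cv2.imwrite('pics/c1.png',np.hstack([g,h])[:, :, ::-1][:,:1200:])
cv2.imwrite('pics/c1.png',cv2.resize(np.hstack([g,h])[:,:,::-1],(800,280)))
E
```

```text
at [ 0.4422 -0.4001  0.0797] yaw 86.6 tilt [-0.18  0.01] w 40.3 t 4.9 F [ 0.4 -0.1 -0.8]
0 [-0.0008, 0.0002, 0.0172] -0.0 
1 [-0.0008, 0.0003, 0.0172] -0.1 
2 [-0.0008, 0.0002, 0.0173] -0.0
```

View pics/c1.png

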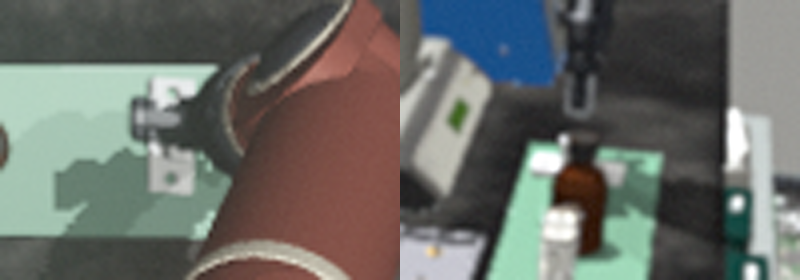

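Request:
send_rows(moves=[{"fingers": 0.04, "delta_pos": [-0.001, 0, 0.018], "delta_rot": [0, 0, 0]}, {"fingers": 0.03, "delta_pos": [-0.001, 0, 0.018], "delta_rot": [0, 0, 0]}, {"fingers": 0.03, "delta_pos": [0, 0, 0.013], "delta_rot": [0, 0, 0]}, {"fingers": 0.03, "delta_pos": [0, 0, 0], "delta_rot": [0, 0, 0]}, {"fingers": 0.005, "delta_pos": [0, 0, 0], "delta_rot": [0, 0, 0]}, {"fingers": 0.005, "delta_pos": [0, 0, 0], "delta_rot": [0, 0, 0]}, {"fingers": 0.005, "delta_pos": [0, 0, 0], "delta_rot": [0, 0, 0]}, {"fingers": 0.005, "delta_pos": [0, 0, 0], "delta_rot": [0, 0, 0]}], grip_force=40)

```text
clock: 6.0
ee_pos: [0.4464, -0.3982, 0.0325]
tcp_rot: [0.088, 3.14, -0.0]
ft_force: [-0.1, -0.2, -0.7]
gripper_width: 0.15
```

```bash
python3 - <<'E'
from h import *
for i in range(3): plan([])
E
```

```text
at [ 0.4464 -0.3982  0.0325] yaw 86.8 tilt [ 0.01 -0.01] w 12.9 t 6.0 F [-0.1 -0.2 -0.7]
at [ 0.4464 -0.3982  0.0325] yaw 86.8 tilt [ 0.01 -0.01] w 12.9 t 6.0 F [-0.1 -0.2 -0.7]
at [ 0.4464 -0.3982  0.0325] yaw 86.8 tilt [ 0.01 -0.01] w 12.9 t 6.0 F [-0.1 -0.2 -0.7]
```

```bash
python3 - <<'E'
from h import *
plan([(.447,-.398,.145,86.8,3),(.5408,-.1806,.12,-0.7,9)])
E
```

```text
at [ 0.4464 -0.3982  0.0325] yaw 86.8 tilt [ 0.01 -0.01] w 12.9 t 6.0 F [-0.1 -0.2 -0.7]
0 [-0.0002, 0.0001, -0.0375] -0.0 
1 [-0.0002, 0.0001, -0.0375] -0.0 
2 [-0.0002, 0.0, -0.0375] -0.0 
0 [-0.009, 0.0247, 0.0028] 9.7 
1 [-0.0048, 0.0259, 0.0028] 9.7 
2 [-0.0003, 0.0263, 0.0028] 9.7 
3 [0.0041, 0.026, 0.0028] 9.7 
4 [0.0084, 0.0249, 0.0028] 9.7 
5 [0.0125, 0.0232, 0.0028] 9.7 
6 [0.0162, 0.0207, 0.0027] 9.8 
7 [0.0195, 0.0176, 0.0028] 9.7 
8 [0.0223, 0.0141, 0.0027] 9.8
```

Request:
send_rows(moves=[{"fingers": 0.005, "delta_pos": [0, 0, -0.03], "delta_rot": [0, 0, 0]}, {"fingers": 0.005, "delta_pos": [0, 0, -0.04], "delta_rot": [0, 0, 0]}, {"fingers": 0.005, "delta_pos": [0, 0, -0.04], "delta_rot": [0, 0, 0]}, {"fingers": 0.005, "delta_pos": [-0.009, 0.025, 0.003], "delta_rot": [0, 0, 9.7]}, {"fingers": 0.005, "delta_pos": [-0.005, 0.026, 0.003], "delta_rot": [0, 0, 9.7]}, {"fingers": 0.005, "delta_pos": [0, 0.0265, 0.003], "delta_rot": [0, 0, 9.7]}, {"fingers": 0.005, "delta_pos": [0.004, 0.026, 0.003], "delta_rot": [0, 0, 9.7]}, {"fingers": 0.005, "delta_pos": [0.0085, 0.025, 0.003], "delta_rot": [0, 0, 9.7]}])

```text
clock: 7.0
ee_pos: [0.4989, -0.2756, 0.1273]
tcp_rot: [1.378, 2.823, 0.0]
ft_force: [0.1, -0.2, -0.7]
gripper_width: 0.153
```

Request:
send_rows(moves=[{"fingers": 0.005, "delta_pos": [0.0125, 0.023, 0.003], "delta_rot": [0, 0, 9.7]}, {"fingers": 0.005, "delta_pos": [0.016, 0.0205, 0.003], "delta_rot": [0, 0, 9.7]}, {"fingers": 0.005, "delta_pos": [0.0195, 0.0175, 0.003], "delta_rot": [0, 0, 9.7]}, {"fingers": 0.005, "delta_pos": [0.0225, 0.014, 0.003], "delta_rot": [0, 0, 9.8]}, {"fingers": 0.005, "delta_pos": [0, 0, 0], "delta_rot": [0, 0, 0]}, {"fingers": 0.005, "delta_pos": [0, 0, 0], "delta_rot": [0, 0, 0]}])

```text
clock: 7.75
ee_pos: [0.5393, -0.1811, 0.1155]
tcp_rot: [2.231, 2.21, -0.001]
ft_force: [0.2, -0.3, 0.2]
gripper_width: 0.152
```

```bash
python3 - <<'E'
from h import *
plan([(.5408,-.1806,.06,-0.7,2)])
q=cap('top');p=cap('side')
g=cv2.resize(q['frame'][170:240,330:430],None,fx=8,fy=8,interpolation=cv2.INTER_CUBIC)
h=cv2.resize(p['frame'][140:220,290:390],None,fx=7,fy=7,interpolation=cv2.INTER_CUBIC)
cv2.imwrite('pics/d1.png',g[:,:,::-1]);cv2.imwrite('pics/d2.png',h[:,:,::-1])
E
```

```text
at [ 0.5393 -0.1811  0.1155] yaw -0.5 tilt [-0.01 -0.07] w 13.0 t 7.75 F [ 0.2 -0.3  0.2]
0 [0.0003, 0.0007, 0.0278] 0.1 
1 [0.0002, 0.0008, 0.0277] 0.1
```

View pics/d1.png

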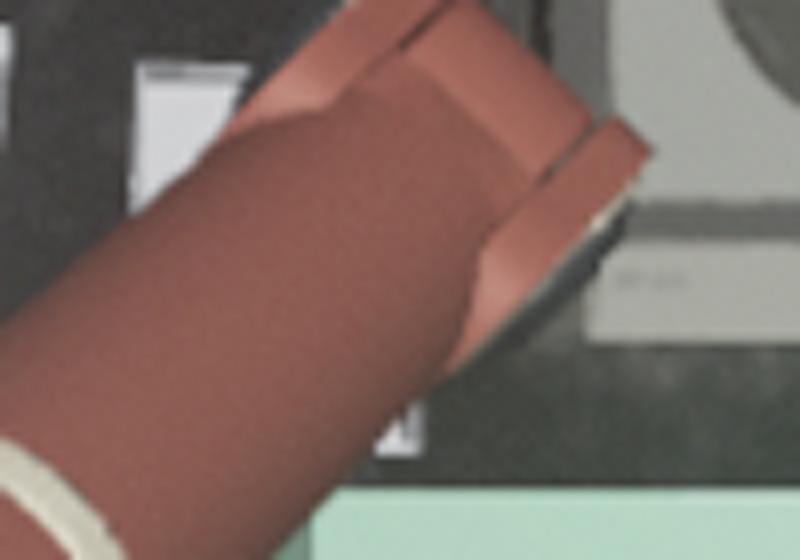

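View pics/d2.png

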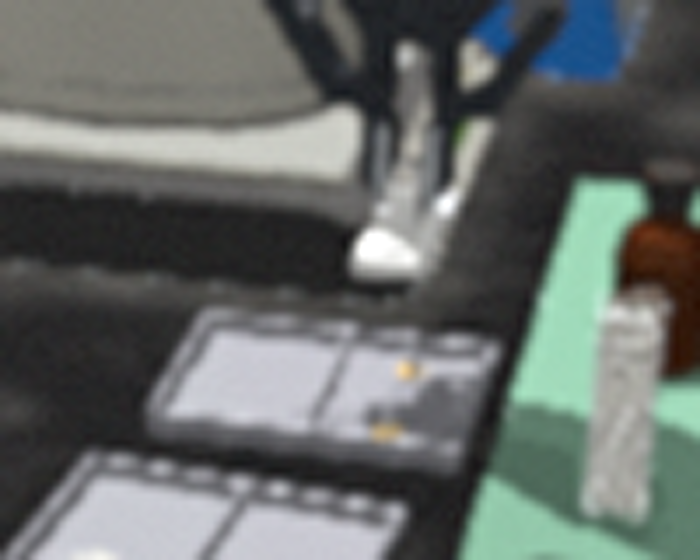

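```bash
python3 - <<'E'
from h import *
s=ctrl.state();e=s['ee_pos'];p=cap('side')
f=cv2.resize(p['frame'][140:220,290:390],None,fx=7,fy=7,interpolation=cv2.INTER_CUBIC)[...,::-1].copy()
yw=np.radians(-.5)
ax=np.array([np.cos(yw),np.sin(yw)]);ay=np.array([-ax[1],ax[0]])
c0=np.array(e[:2])+.0017*ay; zb=e[2]-.0305
for X,Y,Z in [(a,b,c) for a in(-15,15) for b in(-40,40) for c in(0,8)]+[(a,b,c) for a in(-7,7) for b in(-17,17) for c in(8,32)]:
    w=c0+(X*ax+Y*ay)/1000; u=(proj(p,(*w,zb+Z/1000))-(290,140)+.5)*7
    cv2.circle(f,tuple(int(v) for v in u),3,(0,0,255) if abs(X)==15 else (0,255,0),-1)
cv2.imwrite('pics/d3.png',f)
E
```

```text
(no output)
```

View pics/d3.png

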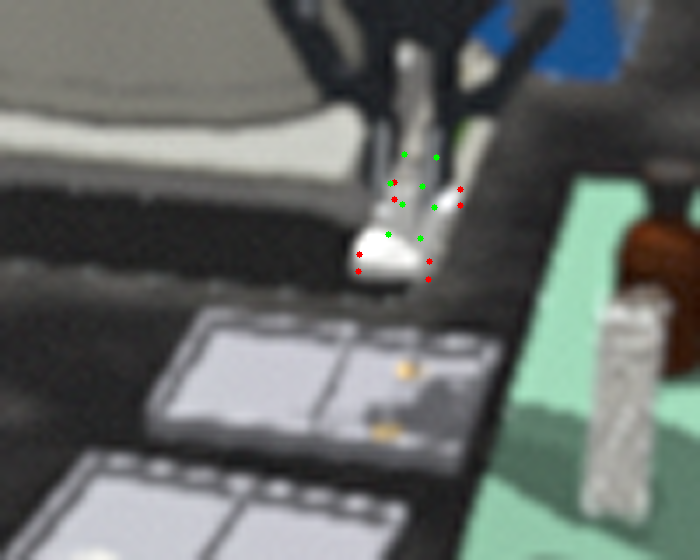

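```bash
python3 - <<'E'
from h import *
E=[]
for i in range(8):
    p=ctrl.capture('side'); E.append(ctrl.state()['ee_pos'])
E=np.array(E);print(np.round(E,4));print(E.mean(0),E.std(0))
E
```

```text
[[ 0.5392 -0.1816  0.1156]
 [ 0.5393 -0.1814  0.1156]
 [ 0.5394 -0.1812  0.1156]
 [ 0.5394 -0.1809  0.1155]
 [ 0.5395 -0.1807  0.1154]
 [ 0.5396 -0.1805  0.1154]
 [ 0.5396 -0.1804  0.1154]
 [ 0.5396 -0.1803  0.1153]]
[ 0.5394511  -0.18086363  0.11547237] [0.00014822 0.00045786 0.00011874]
```

Request:
send_rows(moves=[{"fingers": 0.005, "delta_pos": [0, 0, 0.025], "delta_rot": [0, 0, 0]}, {"fingers": 0.005, "delta_pos": [0, 0, 0.022], "delta_rot": [0, 0, 0]}, {"fingers": 0.005, "delta_pos": [0, 0, 0.013], "delta_rot": [0, 0, 0]}, {"fingers": 0.005, "delta_pos": [0, 0, 0], "delta_rot": [0, 0, 0]}, {"fingers": 0.005, "delta_pos": [0, 0, 0], "delta_rot": [0, 0, 0]}])

```text
clock: 8.93
ee_pos: [0.5402, -0.1806, 0.056]
tcp_rot: [2.232, 2.209, 0.001]
ft_force: [0.4, 0.3, -0.5]
gripper_width: 0.149
```

```bash
python3 - <<'E'
from h import *
plan([])
s=ctrl.state();e=s['ee_pos'];p=cap('side')
f=cv2.resize(p['frame'][160:210,310:370],None,fx=12,fy=12,interpolation=cv2.INTER_CUBIC)[...,::-1].copy()
cv2.imwrite('pics/d4.png',f)
q=cap('top');cv2.imwrite('pics/d5.png',cv2.resize(q['frame'][170:240,330:430],None,fx=7,fy=7,interpolation=cv2.INTER_CUBIC)[...,::-1])
E
```

```text
at [ 0.5402 -0.1806  0.056 ] yaw -0.6 tilt [ 0.07 -0.04] w 12.7 t 8.925 F [ 0.4  0.3 -0.5]
```

View pics/d4.png

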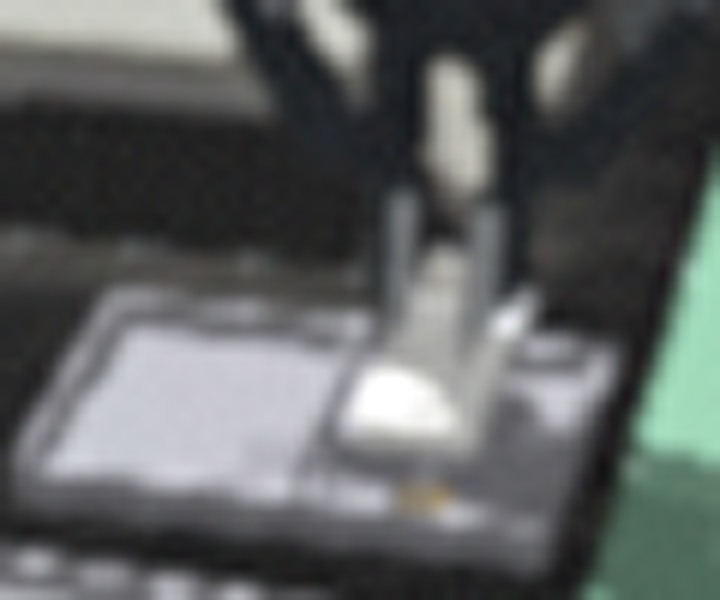

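View pics/d5.png

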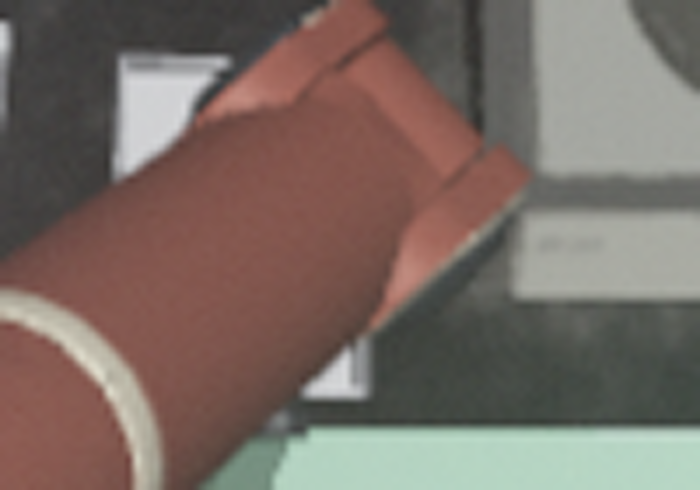

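```bash
cat > ov.py <<'E'
from h import *
import sys
def ov(zb,c0=(.5408,-.1789),name='o.png',yaw=-.7):
    p=cap('side')
    f=cv2.resize(p['frame'][160:210,310:370],None,fx=12,fy=12,interpolation=cv2.INTER_CUBIC)[...,::-1].copy()
    yw=np.radians(yaw);ax=np.array([np.cos(yw),np.sin(yw)]);ay=np.array([-ax[1],ax[0]])
    pts=[(a,b,c) for a in(-15,15) for b in(-40,40) for c in(0,8)]+[(a,b,c) for a in(-7,7) for b in(-17,17) for c in(8,32)]
    W=[(*(np.array(c0)+(X*ax+Y*ay)/1000),zb+Z/1000) for X,Y,Z in pts]
    W+=[(*(np.array((.5408,-.1789))+30*b*ay/1000),.006) for b in(1,-1)]
    W+=[(*(np.array((.5748,-.1794))+(a*ax+b*ay)/1000),.013) for a in(-70,70) for b in(-52,52)]
    for i,w in enumerate(W):
        u=(proj(p,w)-(310,160)+.5)*12
        cv2.circle(f,tuple(int(v) for v in u),3,(0,0,255) if i<8 else (0,255,0) if i<16 else (255,0,0),-1)
    cv2.imwrite('pics/'+name,f)
E
python3 -c "
from ov import *
ov(.0245,name='d6.png')"
```

```text
(no output)
```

View pics/d6.png

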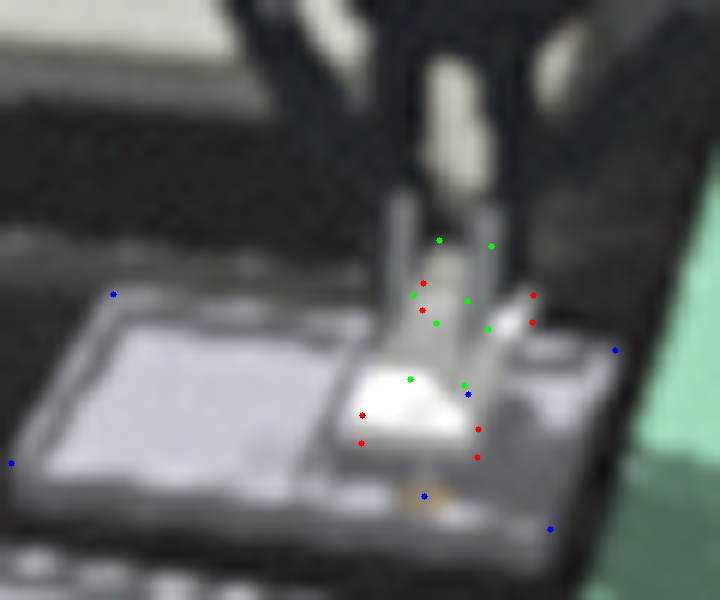

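Request:
send_rows(moves=[{"fingers": 0.005, "delta_pos": [0, -0.002, 0.003], "delta_rot": [0, 0, 0]}, {"fingers": 0.005, "delta_pos": [0, 0, 0.003], "delta_rot": [0, 0, 0]}, {"fingers": 0.005, "delta_pos": [0, 0, 0.002], "delta_rot": [0, 0, 0]}, {"fingers": 0.005, "delta_pos": [0, 0, 0.002], "delta_rot": [0, 0, 0]}, {"fingers": 0.005, "delta_pos": [0, 0, 0], "delta_rot": [0, 0, 0]}])

```text
clock: 9.7
ee_pos: [0.538, -0.1806, 0.0453]
tcp_rot: [2.233, 2.208, -0.0]
ft_force: [0.8, -1.1, -0.8]
gripper_width: 0.149
```

```bash
python3 -c "
from ov import *
plan([]);print(ctrl.state()['wrist_torque'])
ov(.0145,name='d7.png')"
```

```text
at [ 0.538  -0.1806  0.0453] yaw -0.6 tilt [ 0.04 -0.05] w 12.7 t 9.7 F [ 0.8 -1.1 -0.8]
[-0.16829936 -0.11949927 -0.0264323 ]
```

View pics/d7.png

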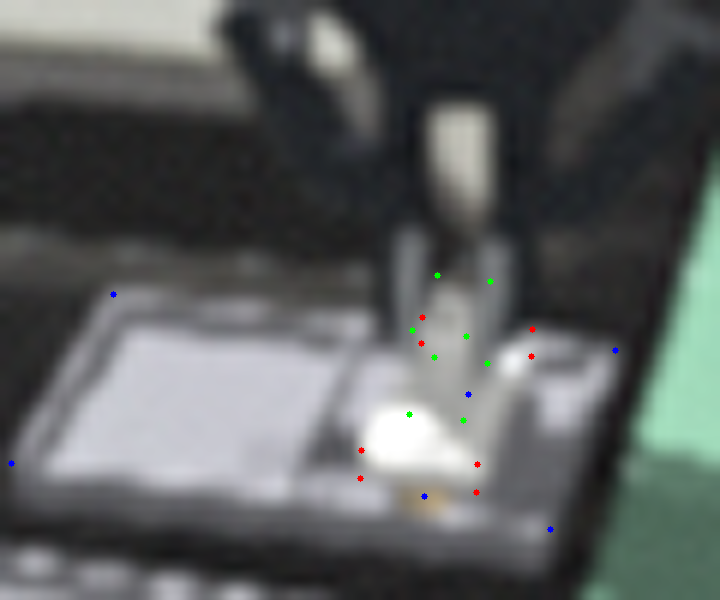

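Request:
send_rows(moves=[{"fingers": 0.005, "delta_pos": [0, 0, 0.002], "delta_rot": [0, 0, 0]}, {"fingers": 0.005, "delta_pos": [0, 0, 0.002], "delta_rot": [0, 0, 0]}, {"fingers": 0.005, "delta_pos": [0, 0, 0], "delta_rot": [0, 0, 0]}])

```text
clock: 10.12
ee_pos: [0.5384, -0.1811, 0.0415]
tcp_rot: [2.232, 2.207, -0.0]
ft_force: [2.3, -3.2, -1.1]
gripper_width: 0.153
```

```bash
python3 -c "
from ov import *
plan([]);print(ctrl.state()['wrist_torque'])"
```

```text
at [ 0.5384 -0.1811  0.0415] yaw -0.6 tilt [ 0.1  -0.11] w 13.0 t 10.125 F [ 2.3 -3.2 -1.1]
[-0.69233322 -0.52468315 -0.06874366]
```

Request:
send_rows(moves=[{"fingers": 0.005, "delta_pos": [-0.001, 0.0008, 0], "delta_rot": [0, 0, 0]}, {"fingers": 0.005, "delta_pos": [0, 0, 0], "delta_rot": [0, 0, 0]}])

```text
clock: 10.38
ee_pos: [0.5385, -0.1812, 0.0413]
tcp_rot: [-2.233, -2.21, 0.0]
ft_force: [1.9, -3.2, -0.8]
gripper_width: 0.15
```

Request:
send_rows(moves=[{"fingers": 0.005, "delta_pos": [0, 0, 0.002], "delta_rot": [0, 0, 0]}, {"fingers": 0.005, "delta_pos": [0, 0, 0], "delta_rot": [0, 0, 0]}])

```text
clock: 10.62
ee_pos: [0.5385, -0.1812, 0.0392]
tcp_rot: [2.233, 2.209, -0.0]
ft_force: [2.2, -2.5, -0.8]
gripper_width: 0.151
```

Request:
send_rows(moves=[{"fingers": 0.005, "delta_pos": [-0.001, 0.001, 0], "delta_rot": [0, 0, 0]}, {"fingers": 0.005, "delta_pos": [0, 0, 0.002], "delta_rot": [0, 0, 0]}, {"fingers": 0.005, "delta_pos": [0, 0, 0], "delta_rot": [0, 0, 0]}])

```text
clock: 11.0
ee_pos: [0.5389, -0.1813, 0.0369]
tcp_rot: [-2.231, -2.209, 0.0]
ft_force: [0.2, 1.0, -1.5]
gripper_width: 0.156
```

```bash
python3 -c "
from ov import *
plan([]);print(ctrl.state()['wrist_torque'])
ov(.005,name='d8.png')"
```

```text
at [ 0.5389 -0.1813  0.0369] yaw -0.6 tilt [-0.09  0.08] w 13.3 t 11.0 F [ 0.2  1.  -1.5]
[-0.0790521  -0.04986021 -0.01595635]
```

View pics/d8.png

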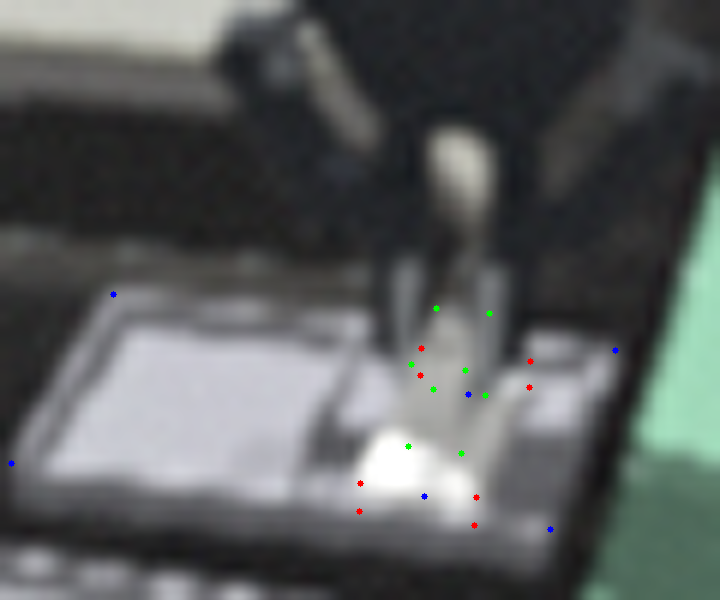

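Request:
send_rows(moves=[{"fingers": 0.005, "delta_pos": [0, 0, 0.001], "delta_rot": [0, 0, 0]}, {"fingers": 0.005, "delta_pos": [0, 0, 0.001], "delta_rot": [0, 0, 0]}, {"fingers": 0.005, "delta_pos": [0, 0, 0], "delta_rot": [0, 0, 0]}])

```text
clock: 11.42
ee_pos: [0.5391, -0.1816, 0.0355]
tcp_rot: [-2.232, -2.209, -0.001]
ft_force: [-1.5, 1.5, 2.5]
gripper_width: 0.152
```

Request:
send_rows(moves=[{"fingers": 0.005, "delta_pos": [0, 0, 0.0005], "delta_rot": [0, 0, 0]}, {"fingers": 0.005, "delta_pos": [0, 0, 0], "delta_rot": [0, 0, 0]}])

```text
clock: 11.68
ee_pos: [0.5391, -0.1816, 0.0355]
tcp_rot: [-2.232, -2.209, -0.001]
ft_force: [-3.3, 2.3, 6.0]
gripper_width: 0.154
```

Request:
send_rows(moves=[{"fingers": 0.028, "delta_pos": [0, 0, 0], "delta_rot": [0, 0, 0]}, {"fingers": 0.028, "delta_pos": [0, 0, 0], "delta_rot": [0, 0, 0]}, {"fingers": 0.028, "delta_pos": [0, 0, 0], "delta_rot": [0, 0, 0]}, {"fingers": 0.028, "delta_pos": [0, 0, -0.02], "delta_rot": [0, 0, 0]}, {"fingers": 0.045, "delta_pos": [0, 0, -0.05], "delta_rot": [0, 0, 0]}, {"fingers": 0.055, "delta_pos": [0, 0, -0.05], "delta_rot": [0, 0, 0]}])

```text
clock: 12.42
ee_pos: [0.5392, -0.1821, 0.1557]
tcp_rot: [-2.233, -2.209, 0.002]
ft_force: [-0.5, 1.4, 1.1]
gripper_width: 0.649
```

```bash
python3 -c "
from ov import *
ov(.005,name='d9.png')
plan([(.46,-.125,.16,-.5,3),(.4374,-.1232,.14,-.5,1)])"
```

```text
at [ 0.5427 -0.1845  0.1626] yaw -0.6 tilt [ 0.63 -0.25] w 55.1 t 12.475 F [ 1.  -1.5  2.8]
0 [0.0195, -0.0278, 0.0009] -0.0 
1 [0.0195, -0.0278, 0.0008] -0.1 
2 [0.0196, -0.0277, 0.0009] -0.0 
0 [0.0016, -0.0226, 0.02] -0.0
```

View pics/d9.png

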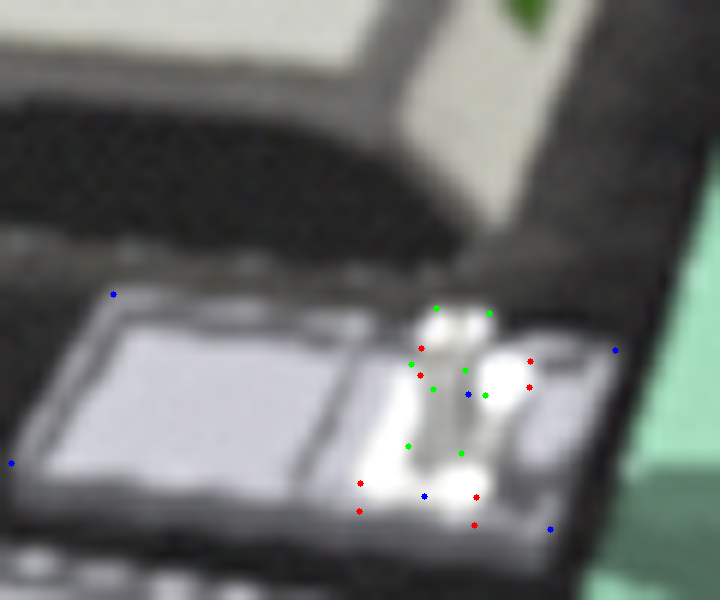

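Request:
send_rows(moves=[{"fingers": 0.055, "delta_pos": [0.02, -0.028, 0], "delta_rot": [0, 0, 0]}, {"fingers": 0.055, "delta_pos": [0.02, -0.028, 0.005], "delta_rot": [0, 0, 0]}, {"fingers": 0.055, "delta_pos": [0.02, -0.028, 0.005], "delta_rot": [0, 0, 0]}, {"fingers": 0.055, "delta_pos": [0, -0.02, 0.015], "delta_rot": [0, 0, 0]}, {"fingers": 0.055, "delta_pos": [0, 0, 0], "delta_rot": [0, 0, 0]}])

```text
clock: 13.1
ee_pos: [0.4343, -0.1206, 0.1292]
tcp_rot: [-2.232, -2.206, 0.002]
ft_force: [0.8, -0.3, 0.4]
gripper_width: 0.643
```

```bash
python3 -c "
from ov import *
plan([(.4374,-.1232,.061,-.5,3)])
p=cap('side');cv2.imwrite('pics/e1.png',cv2.resize(p['frame'][140:230,330:430],None,fx=7,fy=6,interpolation=cv2.INTER_CUBIC)[...,::-1])
"
```

```text
at [ 0.4343 -0.1206  0.1292] yaw -0.7 tilt [-0.18  0.06] w 54.9 t 13.1 F [ 0.8 -0.3  0.4]
0 [-0.0008, 0.0011, 0.0227] -0.1 
1 [-0.0009, 0.001, 0.0228] -0.0 
2 [-0.0008, 0.0011, 0.0227] -0.1
```

View pics/e1.png

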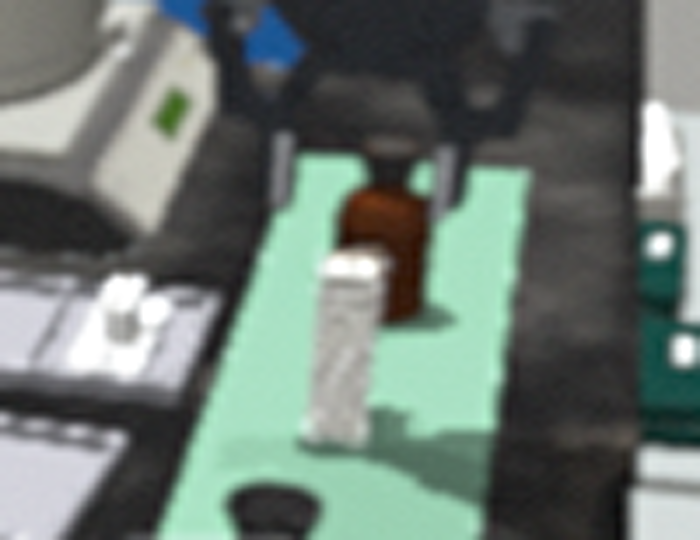

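Request:
send_rows(moves=[{"fingers": 0.055, "delta_pos": [-0.001, 0.001, 0.022], "delta_rot": [0, 0, 0]}, {"fingers": 0.055, "delta_pos": [-0.001, 0.001, 0.022], "delta_rot": [0, 0, 0]}, {"fingers": 0.055, "delta_pos": [-0.0005, 0.001, 0.022], "delta_rot": [0, 0, 0]}, {"fingers": 0.04, "delta_pos": [0, 0, 0], "delta_rot": [0, 0, 0]}, {"fingers": 0.015, "delta_pos": [0, 0, 0], "delta_rot": [0, 0, 0]}, {"fingers": 0.015, "delta_pos": [0, 0, 0], "delta_rot": [0, 0, 0]}, {"fingers": 0.015, "delta_pos": [0, 0, 0], "delta_rot": [0, 0, 0]}], grip_force=30)

```text
clock: 14.02
ee_pos: [0.4396, -0.1237, 0.0645]
tcp_rot: [2.232, 2.209, 0.001]
ft_force: [-0.3, -0.4, 1.5]
gripper_width: 0.282
```

```bash
python3 -c "
from ov import *
plan([(.44,-.123,.16,-.5,2),(.607,-.179,.16,-.5,4)])
"
```

```text
at [ 0.4396 -0.1237  0.0645] yaw -0.6 tilt [ 0.09 -0.03] w 24.1 t 14.025 F [-0.3 -0.4  1.5]
0 [0.0003, 0.0002, -0.0478] -0.0 
1 [0.0004, 0.0002, -0.0477] -0.1 
0 [-0.0136, 0.0419, -0.0] 0.0 
1 [-0.0137, 0.0418, -0.0] 0.0 
2 [-0.0136, 0.0419, -0.0] 0.0 
3 [-0.0137, 0.0418, -0.0] 0.0
```

Request:
send_rows(moves=[{"fingers": 0.015, "delta_pos": [0, 0, -0.025], "delta_rot": [0, 0, 0]}, {"fingers": 0.015, "delta_pos": [0, 0, -0.035], "delta_rot": [0, 0, 0]}, {"fingers": 0.015, "delta_pos": [0, 0, -0.03], "delta_rot": [0, 0, 0]}, {"fingers": 0.015, "delta_pos": [-0.014, 0.042, 0], "delta_rot": [0, 0, 0]}, {"fingers": 0.015, "delta_pos": [-0.014, 0.042, 0], "delta_rot": [0, 0, 0]}, {"fingers": 0.015, "delta_pos": [-0.014, 0.042, 0], "delta_rot": [0, 0, 0]}, {"fingers": 0.015, "delta_pos": [-0.014, 0.042, 0], "delta_rot": [0, 0, 0]}, {"fingers": 0.015, "delta_pos": [0, 0, 0], "delta_rot": [0, 0, 0]}])

```text
clock: 15.02
ee_pos: [0.6088, -0.182, 0.1535]
tcp_rot: [2.23, 2.209, 0.0]
ft_force: [-0.7, 0.1, -1.0]
gripper_width: 0.284
```

```bash
python3 -c "
from ov import *
plan([(.6088,-.1798,.0755,-.5,4)])
p=cap('side');cv2.imwrite('pics/e2.png',cv2.resize(p['frame'][120:220,270:390],None,fx=6,fy=6,interpolation=cv2.INTER_CUBIC)[...,::-1])
"
```

```text
at [ 0.6088 -0.182   0.1535] yaw -0.5 tilt [ 0.1 -0.1] w 24.3 t 15.025 F [-0.7  0.1 -1. ]
0 [0.0005, -0.0, 0.0195] -0.0 
1 [0.0006, -0.0, 0.0195] -0.0 
2 [0.0005, -0.0, 0.0195] -0.0 
3 [0.0006, -0.0001, 0.0195] -0.0
```

View pics/e2.png

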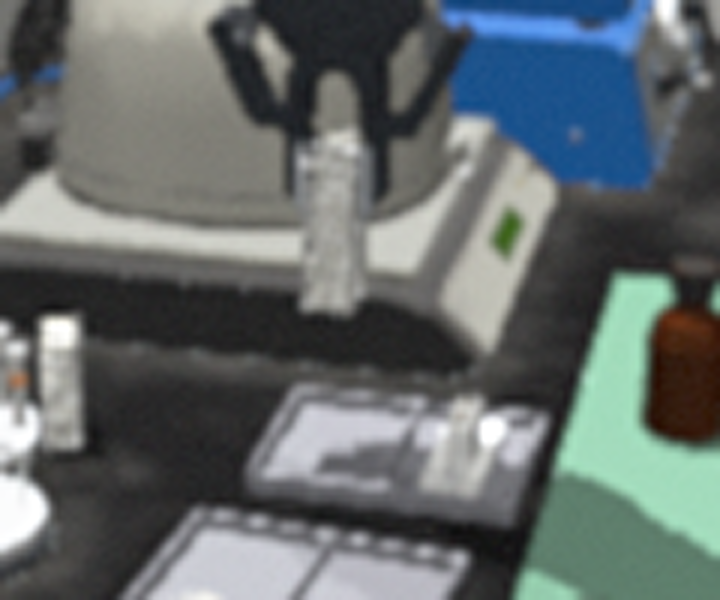

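Request:
send_rows(moves=[{"fingers": 0.015, "delta_pos": [0.0005, 0, 0.025], "delta_rot": [0, 0, 0]}, {"fingers": 0.015, "delta_pos": [0.0005, 0, 0.025], "delta_rot": [0, 0, 0]}, {"fingers": 0.015, "delta_pos": [0.0005, 0, 0.02], "delta_rot": [0, 0, 0]}, {"fingers": 0.015, "delta_pos": [0, 0, 0.01], "delta_rot": [0, 0, 0]}, {"fingers": 0.015, "delta_pos": [0, 0, 0.003], "delta_rot": [0, 0, 0]}, {"fingers": 0.015, "delta_pos": [0, 0, 0], "delta_rot": [0, 0, 0]}, {"fingers": 0.015, "delta_pos": [0, 0, 0], "delta_rot": [0, 0, 0]}])

```text
clock: 15.95
ee_pos: [0.607, -0.1802, 0.0717]
tcp_rot: [2.232, 2.209, 0.001]
ft_force: [0.5, -0.4, -0.7]
gripper_width: 0.283
```

Request:
send_rows(moves=[{"fingers": 0.015, "delta_pos": [0, 0, 0.0015], "delta_rot": [0, 0, 0]}, {"fingers": 0.015, "delta_pos": [0, 0, 0], "delta_rot": [0, 0, 0]}])

```text
clock: 16.2
ee_pos: [0.6065, -0.1798, 0.0694]
tcp_rot: [2.233, 2.21, 0.0]
ft_force: [-0.9, -0.0, -0.0]
gripper_width: 0.282
```

Request:
send_rows(moves=[{"fingers": 0.015, "delta_pos": [0, 0, 0.001], "delta_rot": [0, 0, 0]}, {"fingers": 0.015, "delta_pos": [0, 0, 0.001], "delta_rot": [0, 0, 0]}, {"fingers": 0.015, "delta_pos": [0, 0, 0], "delta_rot": [0, 0, 0]}])

```text
clock: 16.58
ee_pos: [0.6065, -0.1799, 0.0675]
tcp_rot: [-2.233, -2.21, -0.0]
ft_force: [0.1, 0.8, 0.9]
gripper_width: 0.281
```

Request:
send_rows(moves=[{"fingers": 0.015, "delta_pos": [0, 0, 0.0008], "delta_rot": [0, 0, 0]}, {"fingers": 0.015, "delta_pos": [0, 0, 0], "delta_rot": [0, 0, 0]}])

```text
clock: 16.82
ee_pos: [0.6066, -0.18, 0.0675]
tcp_rot: [2.233, 2.209, 0.001]
ft_force: [-0.9, 0.0, 5.7]
gripper_width: 0.284
```

Request:
send_rows(moves=[{"fingers": 0.05, "delta_pos": [0, 0, 0], "delta_rot": [0, 0, 0]}, {"fingers": 0.05, "delta_pos": [0, 0, 0], "delta_rot": [0, 0, 0]}, {"fingers": 0.05, "delta_pos": [0, 0, 0], "delta_rot": [0, 0, 0]}, {"fingers": 0.05, "delta_pos": [0, 0, -0.04], "delta_rot": [0, 0, 0]}, {"fingers": 0.05, "delta_pos": [0, 0, -0.05], "delta_rot": [0, 0, 0]}])

```text
clock: 17.45
ee_pos: [0.6057, -0.1794, 0.1561]
tcp_rot: [-2.231, -2.208, 0.003]
ft_force: [1.4, 0.3, 0.2]
gripper_width: 0.589
```

```bash
python3 -c "
from ov import *
plan([(.46,.0,.13,-.5,5),(.4497,.0115,.08,-.5,2)])
p=cap('side');cv2.imwrite('pics/e3.png',cv2.resize(p['frame'][120:220,270:390],None,fx=6,fy=6,interpolation=cv2.INTER_CUBIC)[...,::-1])
"
```

```text
at [ 0.6057 -0.1794  0.1561] yaw -0.6 tilt [-0.19  0.04] w 50.3 t 17.45 F [1.4 0.3 0.2]
0 [0.0356, -0.0295, 0.0052] -0.0 
1 [0.0356, -0.0295, 0.0052] -0.0 
2 [0.0355, -0.0295, 0.0052] -0.0 
3 [0.0356, -0.0296, 0.0052] -0.1 
4 [0.0356, -0.0295, 0.0053] -0.0 
0 [0.0057, -0.0052, 0.025] -0.0 
1 [0.0057, -0.0052, 0.025] -0.0
```

View pics/e3.png

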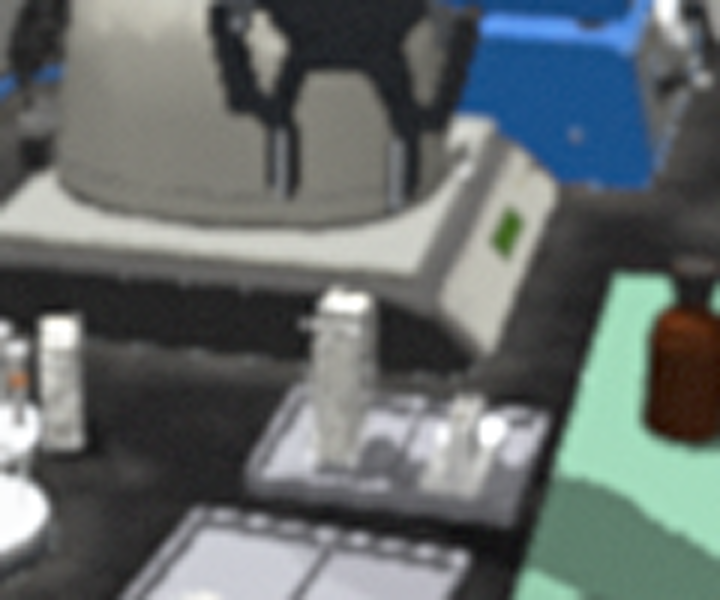

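Request:
send_rows(moves=[{"fingers": 0.055, "delta_pos": [0.0355, -0.0295, 0.004], "delta_rot": [0, 0, 0]}, {"fingers": 0.058, "delta_pos": [0.0355, -0.0295, 0.005], "delta_rot": [0, 0, 0]}, {"fingers": 0.058, "delta_pos": [0.0355, -0.0295, 0.006], "delta_rot": [0, 0, 0]}, {"fingers": 0.058, "delta_pos": [0.0355, -0.0295, 0.006], "delta_rot": [0, 0, 0]}, {"fingers": 0.058, "delta_pos": [0.0355, -0.0295, 0.006], "delta_rot": [0, 0, 0]}, {"fingers": 0.058, "delta_pos": [0.0055, -0.005, 0.025], "delta_rot": [0, 0, 0]}, {"fingers": 0.058, "delta_pos": [0.0055, -0.005, 0.025], "delta_rot": [0, 0, 0]}, {"fingers": 0.058, "delta_pos": [0, 0, 0], "delta_rot": [0, 0, 0]}])

```text
clock: 18.5
ee_pos: [0.4497, 0.0107, 0.0785]
tcp_rot: [-2.231, -2.208, 0.004]
ft_force: [0.1, -0.1, -0.9]
gripper_width: 0.678
```

```bash
python3 -c "
from ov import *
plan([(.4497,.0115,.027,-.5,3)])
p=cap('side');cv2.imwrite('pics/e4.png',cv2.resize(p['frame'][160:250,320:420],None,fx=7,fy=6,interpolation=cv2.INTER_CUBIC)[...,::-1])
"
```

```text
at [0.4497 0.0107 0.0785] yaw -0.6 tilt [-0.21  0.01] w 57.9 t 18.5 F [ 0.1 -0.1 -0.9]
0 [0.0003, -0.0, 0.0172] -0.0 
1 [0.0002, -0.0, 0.0171] -0.0 
2 [0.0003, -0.0, 0.0172] -0.1
```

View pics/e4.png

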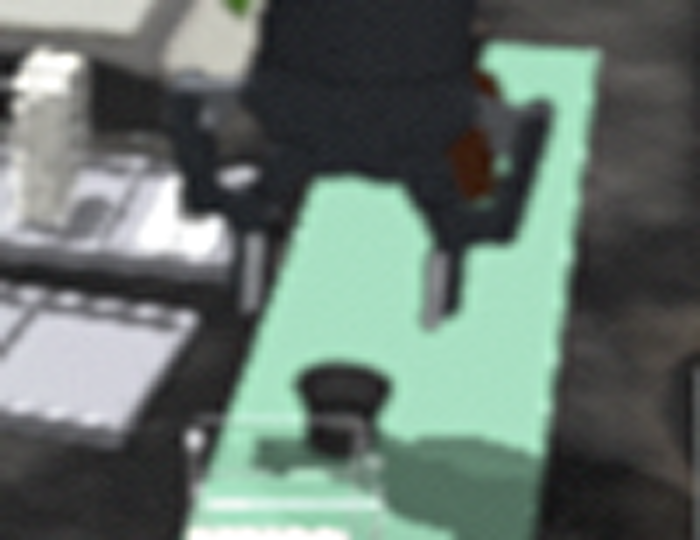

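Request:
send_rows(moves=[{"fingers": 0.058, "delta_pos": [0.0005, 0, 0.02], "delta_rot": [0, 0, 0]}, {"fingers": 0.058, "delta_pos": [0.0005, 0, 0.02], "delta_rot": [0, 0, 0]}, {"fingers": 0.058, "delta_pos": [0, 0, 0.0115], "delta_rot": [0, 0, 0]}, {"fingers": 0.045, "delta_pos": [0, 0, 0], "delta_rot": [0, 0, 0]}, {"fingers": 0.03, "delta_pos": [0, 0, 0], "delta_rot": [0, 0, 0]}, {"fingers": 0.03, "delta_pos": [0, 0, 0], "delta_rot": [0, 0, 0]}, {"fingers": 0.03, "delta_pos": [0, 0, 0], "delta_rot": [0, 0, 0]}], grip_force=25)

```text
clock: 19.42
ee_pos: [0.4515, 0.0112, 0.0285]
tcp_rot: [2.232, 2.209, 0.001]
ft_force: [0.3, -1.0, 2.5]
gripper_width: 0.416
```

```bash
python3 -c "
from ov import *
plan([(.4497,.0115,.08,-.5,2),(.6281,-.0301,.08,-.5,4)])
"
```

```text
at [0.4515 0.0112 0.0285] yaw -0.6 tilt [ 0.07 -0.01] w 35.6 t 19.425 F [ 0.3 -1.   2.5]
0 [0.0001, -0.0009, -0.0257] -0.1 
1 [0.0002, -0.0009, -0.0258] -0.0 
0 [-0.01, 0.0447, 0.0] -0.0 
1 [-0.01, 0.0447, 0.0] -0.0 
2 [-0.01, 0.0447, 0.0] -0.0 
3 [-0.0101, 0.0447, 0.0] -0.0
```

Request:
send_rows(moves=[{"fingers": 0.03, "delta_pos": [0, 0, -0.02], "delta_rot": [0, 0, 0]}, {"fingers": 0.03, "delta_pos": [0, 0, -0.035], "delta_rot": [0, 0, 0]}, {"fingers": 0.03, "delta_pos": [-0.01, 0.0445, 0], "delta_rot": [0, 0, 0]}, {"fingers": 0.03, "delta_pos": [-0.01, 0.0445, 0], "delta_rot": [0, 0, 0]}, {"fingers": 0.03, "delta_pos": [-0.01, 0.0445, 0], "delta_rot": [0, 0, 0]}, {"fingers": 0.03, "delta_pos": [-0.01, 0.0445, 0], "delta_rot": [0, 0, 0]}, {"fingers": 0.03, "delta_pos": [0, 0, 0], "delta_rot": [0, 0, 0]}])

```text
clock: 20.3
ee_pos: [0.6314, -0.0317, 0.0829]
tcp_rot: [2.23, 2.208, 0.001]
ft_force: [-0.1, -0.2, -0.9]
gripper_width: 0.416
```

```bash
python3 -c "
from ov import *
plan([(.6281,-.0301,.0315,-.5,3)])
p=cap('side');cv2.imwrite('pics/e5.png',cv2.resize(p['frame'][150:240,260:360],None,fx=7,fy=6,interpolation=cv2.INTER_CUBIC)[...,::-1])
"
```

```text
at [ 0.6314 -0.0317  0.0829] yaw -0.6 tilt [ 0.19 -0.11] w 35.5 t 20.3 F [-0.1 -0.2 -0.9]
0 [0.0005, -0.0011, 0.0171] -0.0 
1 [0.0005, -0.0011, 0.0172] -0.0 
2 [0.0005, -0.0011, 0.0171] -0.1
```

View pics/e5.png

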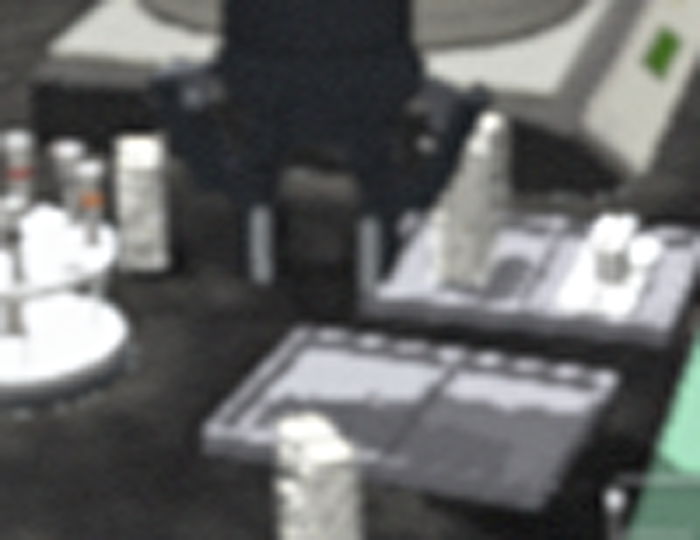

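Request:
send_rows(moves=[{"fingers": 0.03, "delta_pos": [0.0005, -0.001, 0.02], "delta_rot": [0, 0, 0]}, {"fingers": 0.03, "delta_pos": [0.0005, -0.001, 0.018], "delta_rot": [0, 0, 0]}, {"fingers": 0.03, "delta_pos": [0, -0.001, 0.009], "delta_rot": [0, 0, 0]}, {"fingers": 0.03, "delta_pos": [0, 0, 0], "delta_rot": [0, 0, 0]}, {"fingers": 0.03, "delta_pos": [0, 0, 0], "delta_rot": [0, 0, 0]}])

```text
clock: 20.98
ee_pos: [0.626, -0.0298, 0.0366]
tcp_rot: [2.233, 2.209, 0.001]
ft_force: [0.1, -0.7, 0.8]
gripper_width: 0.42
```

Request:
send_rows(moves=[{"fingers": 0.03, "delta_pos": [0, 0, 0.0015], "delta_rot": [0, 0, 0]}, {"fingers": 0.03, "delta_pos": [0, 0, 0.001], "delta_rot": [0, 0, 0]}, {"fingers": 0.03, "delta_pos": [0, 0, 0], "delta_rot": [0, 0, 0]}])

```text
clock: 21.35
ee_pos: [0.6256, -0.0295, 0.0336]
tcp_rot: [2.233, 2.21, 0.0]
ft_force: [0.6, -1.4, 0.3]
gripper_width: 0.419
```

Request:
send_rows(moves=[{"fingers": 0.03, "delta_pos": [0, 0.001, 0.001], "delta_rot": [0, 0, 0]}, {"fingers": 0.03, "delta_pos": [0, 0.001, 0.001], "delta_rot": [0, 0, 0]}, {"fingers": 0.03, "delta_pos": [0, 0, 0], "delta_rot": [0, 0, 0]}])

```text
clock: 21.72
ee_pos: [0.6275, -0.0297, 0.0316]
tcp_rot: [-2.233, -2.209, 0.0]
ft_force: [-1.6, 0.5, 1.6]
gripper_width: 0.418
```

Request:
send_rows(moves=[{"fingers": 0.03, "delta_pos": [0, 0, 0.0007], "delta_rot": [0, 0, 0]}, {"fingers": 0.03, "delta_pos": [0, 0, 0], "delta_rot": [0, 0, 0]}])

```text
clock: 21.98
ee_pos: [0.6275, -0.0297, 0.0313]
tcp_rot: [-2.233, -2.209, -0.0]
ft_force: [-1.3, -0.2, 5.6]
gripper_width: 0.416
```

Request:
send_rows(moves=[{"fingers": 0.052, "delta_pos": [0, 0, 0], "delta_rot": [0, 0, 0]}, {"fingers": 0.052, "delta_pos": [0, 0, 0], "delta_rot": [0, 0, 0]}, {"fingers": 0.052, "delta_pos": [0, 0, 0], "delta_rot": [0, 0, 0]}, {"fingers": 0.055, "delta_pos": [0, 0, -0.03], "delta_rot": [0, 0, 0]}, {"fingers": 0.07, "delta_pos": [0, 0, -0.05], "delta_rot": [0, 0, 0]}, {"fingers": 0.078, "delta_pos": [0, 0, -0.045], "delta_rot": [0, 0, 0]}])

```text
clock: 22.72
ee_pos: [0.6277, -0.0297, 0.1571]
tcp_rot: [2.233, 2.209, -0.0]
ft_force: [0.4, -0.3, -0.1]
gripper_width: 0.914
```

```bash
python3 -c "
from ov import *
plan([(.45,-.21,.17,-.5,5),(.4328,-.2545,.14,-.5,2)])
p=cap('side');cv2.imwrite('pics/e6.png',cv2.resize(p['frame'][150:240,260:360],None,fx=7,fy=6,interpolation=cv2.INTER_CUBIC)[...,::-1])
"
```

```text
at [ 0.6277 -0.0297  0.1571] yaw -0.6 tilt [ 0.01 -0.02] w 78.0 t 22.725 F [ 0.4 -0.3 -0.1]
0 [-0.0364, -0.0351, -0.0026] -0.0 
1 [-0.0365, -0.0351, -0.0026] -0.0 
2 [-0.0364, -0.0352, -0.0026] -0.0 
3 [-0.0365, -0.0351, -0.0025] -0.1 
4 [-0.0364, -0.0353, -0.0026] -0.0 
0 [-0.0223, -0.0084, 0.015] -0.0 
1 [-0.0223, -0.0084, 0.015] -0.0
```

View pics/e6.png

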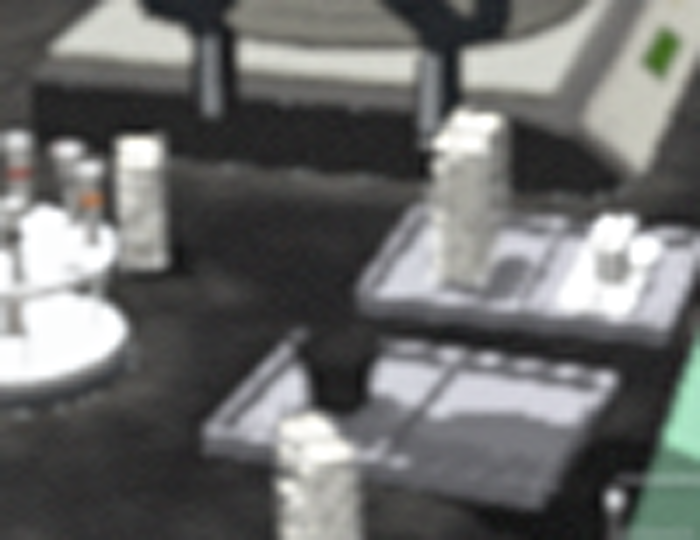

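Request:
send_rows(moves=[{"fingers": 0.078, "delta_pos": [-0.0365, -0.035, -0.003], "delta_rot": [0, 0, 0]}, {"fingers": 0.078, "delta_pos": [-0.0365, -0.035, -0.003], "delta_rot": [0, 0, 0]}, {"fingers": 0.078, "delta_pos": [-0.0365, -0.035, -0.003], "delta_rot": [0, 0, 0]}, {"fingers": 0.078, "delta_pos": [-0.0365, -0.035, -0.003], "delta_rot": [0, 0, 0]}, {"fingers": 0.078, "delta_pos": [-0.0365, -0.035, -0.003], "delta_rot": [0, 0, 0]}, {"fingers": 0.078, "delta_pos": [-0.022, -0.0085, 0.012], "delta_rot": [0, 0, 0]}, {"fingers": 0.078, "delta_pos": [-0.022, -0.0085, 0.012], "delta_rot": [0, 0, 0]}, {"fingers": 0.078, "delta_pos": [0, 0, 0], "delta_rot": [0, 0, 0]}])

```text
clock: 23.78
ee_pos: [0.4318, -0.2556, 0.1464]
tcp_rot: [-2.238, -2.204, 0.002]
ft_force: [0.8, -0.2, -0.7]
gripper_width: 0.917
```

```bash
python3 -c "
from ov import *
plan([(.4328,-.2545,.05,-.5,4)])
p=cap('side');cv2.imwrite('pics/e7.png',cv2.resize(p['frame'][120:220,340:440],None,fx=7,fy=6,interpolation=cv2.INTER_CUBIC)[...,::-1])
q=cap('top');cv2.imwrite('pics/e8.png',cv2.resize(q['frame'][160:270,280:430],None,fx=5,fy=5,interpolation=cv2.INTER_CUBIC)[...,::-1])
"
```

```text
at [ 0.4318 -0.2556  0.1464] yaw -0.9 tilt [-0.09 -0.03] w 78.3 t 23.775 F [ 0.8 -0.2 -0.7]
0 [0.0003, 0.0002, 0.0241] -0.1 
1 [0.0003, 0.0003, 0.0241] -0.1 
2 [0.0002, 0.0002, 0.0241] -0.1 
3 [0.0003, 0.0003, 0.0241] -0.1
```

View pics/e7.png

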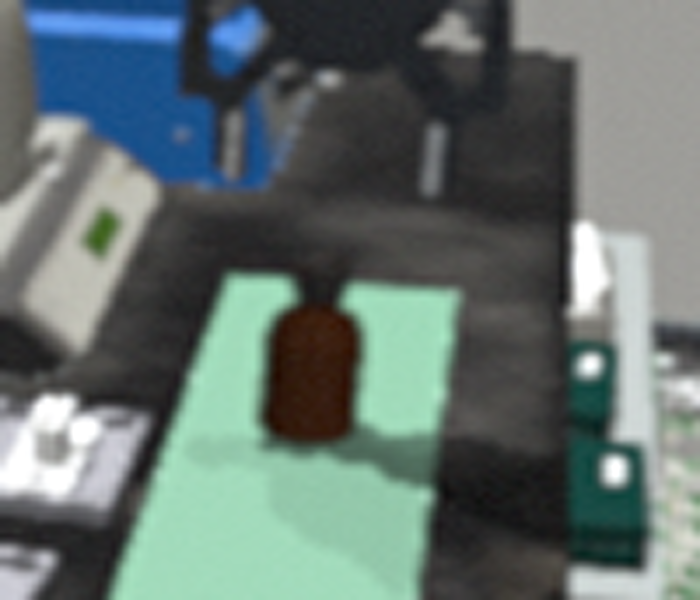

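View pics/e8.png

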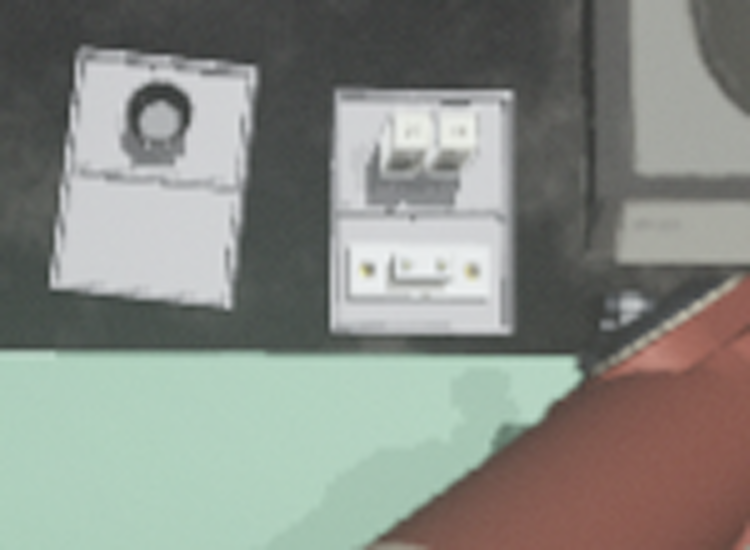

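Request:
send_rows(moves=[{"fingers": 0.078, "delta_pos": [0.0005, 0.0005, 0.03], "delta_rot": [0, 0, 0]}, {"fingers": 0.078, "delta_pos": [0.0005, 0.0005, 0.03], "delta_rot": [0, 0, 0]}, {"fingers": 0.078, "delta_pos": [0, 0, 0.025], "delta_rot": [0, 0, 0]}, {"fingers": 0.078, "delta_pos": [0, 0, 0.009], "delta_rot": [0, 0, 0]}, {"fingers": 0.06, "delta_pos": [0, 0, 0], "delta_rot": [0, 0, 0]}, {"fingers": 0.035, "delta_pos": [0, 0, 0], "delta_rot": [0, 0, 0]}, {"fingers": 0.035, "delta_pos": [0, 0, 0], "delta_rot": [0, 0, 0]}, {"fingers": 0.035, "delta_pos": [0, 0, 0], "delta_rot": [0, 0, 0]}], grip_force=35)

```text
clock: 24.88
ee_pos: [0.4348, -0.2533, 0.0538]
tcp_rot: [2.232, 2.209, 0.001]
ft_force: [-0.5, 0.1, 6.8]
gripper_width: 0.531
```

```bash
python3 -c "
from ov import *
plan([(.44,-.2545,.155,-.5,3),(.5605,-.0231,.155,-.5,5)])
"
```

```text
at [ 0.4348 -0.2533  0.0538] yaw -0.6 tilt [ 0.1  -0.04] w 45.3 t 24.875 F [-0.5  0.1  6.8]
0 [-0.0004, 0.0017, -0.0337] -0.0 
1 [-0.0004, 0.0018, -0.0337] -0.1 
2 [-0.0003, 0.0017, -0.0338] -0.0 
0 [0.0465, 0.0237, 0.0] -0.0 
1 [0.0465, 0.0237, 0.0] -0.0 
2 [0.0465, 0.0237, 0.0] -0.0 
3 [0.0465, 0.0237, 0.0] -0.0 
4 [0.0464, 0.0237, 0.0] -0.0
```

Request:
send_rows(moves=[{"fingers": 0.035, "delta_pos": [0, 0, -0.02], "delta_rot": [0, 0, 0]}, {"fingers": 0.035, "delta_pos": [0, 0.003, -0.03], "delta_rot": [0, 0, 0]}, {"fingers": 0.035, "delta_pos": [0, 0.003, -0.03], "delta_rot": [0, 0, 0]}, {"fingers": 0.035, "delta_pos": [0.0465, 0.0235, 0], "delta_rot": [0, 0, 0]}, {"fingers": 0.035, "delta_pos": [0.0465, 0.0235, 0], "delta_rot": [0, 0, 0]}, {"fingers": 0.035, "delta_pos": [0.0465, 0.0235, 0], "delta_rot": [0, 0, 0]}, {"fingers": 0.035, "delta_pos": [0.0465, 0.0235, 0], "delta_rot": [0, 0, 0]}, {"fingers": 0.035, "delta_pos": [0.0465, 0.0235, 0], "delta_rot": [0, 0, 0]}])

```text
clock: 25.88
ee_pos: [0.5606, -0.02, 0.1326]
tcp_rot: [-2.233, -2.21, 0.0]
ft_force: [0.4, -0.8, -0.9]
gripper_width: 0.532
```

Request:
send_rows(moves=[{"fingers": 0.035, "delta_pos": [0, 0, 0], "delta_rot": [0, 0, 0]}, {"fingers": 0.035, "delta_pos": [0, 0, 0], "delta_rot": [0, 0, 0]}])

```text
clock: 26.12
ee_pos: [0.5596, -0.0221, 0.1325]
tcp_rot: [-2.233, -2.21, 0.002]
ft_force: [0.2, -0.4, -1.5]
gripper_width: 0.53
```

```bash
python3 -c "
from ov import *
plan([(.5605,-.0231,.07,-.5,3)])
p=cap('side');cv2.imwrite('pics/e9.png',cv2.resize(p['frame'][120:240,260:380],None,fx=5,fy=5,interpolation=cv2.INTER_CUBIC)[...,::-1])
"
```

```text
at [ 0.5596 -0.0221  0.1325] yaw -0.6 tilt [-0.06 -0.05] w 45.3 t 26.125 F [ 0.2 -0.4 -1.5]
0 [-0.0003, 0.0003, 0.0208] -0.0 
1 [-0.0004, 0.0003, 0.0209] -0.0 
2 [-0.0003, 0.0003, 0.0208] -0.1
```

View pics/e9.png

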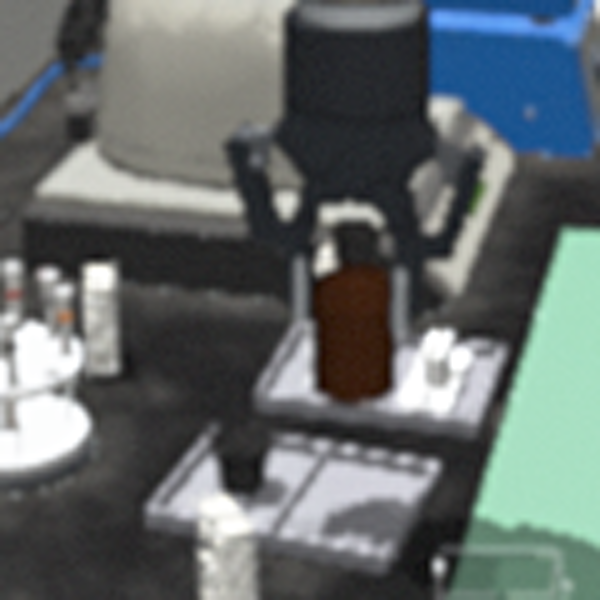

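Request:
send_rows(moves=[{"fingers": 0.035, "delta_pos": [0, 0.0005, 0.025], "delta_rot": [0, 0, 0]}, {"fingers": 0.035, "delta_pos": [0, 0, 0.025], "delta_rot": [0, 0, 0]}, {"fingers": 0.035, "delta_pos": [0, 0, 0.017], "delta_rot": [0, 0, 0]}, {"fingers": 0.035, "delta_pos": [0, 0, 0.004], "delta_rot": [0, 0, 0]}, {"fingers": 0.035, "delta_pos": [0, 0, 0.001], "delta_rot": [0, 0, 0]}, {"fingers": 0.035, "delta_pos": [0, 0, 0.001], "delta_rot": [0, 0, 0]}, {"fingers": 0.035, "delta_pos": [0, 0, 0], "delta_rot": [0, 0, 0]}])

```text
clock: 27.05
ee_pos: [0.561, -0.0219, 0.0604]
tcp_rot: [2.233, 2.209, 0.001]
ft_force: [0.4, -0.5, -1.9]
gripper_width: 0.527
```

Request:
send_rows(moves=[{"fingers": 0.035, "delta_pos": [0, 0, 0.001], "delta_rot": [0, 0, 0]}, {"fingers": 0.035, "delta_pos": [0, 0, 0.001], "delta_rot": [0, 0, 0]}, {"fingers": 0.035, "delta_pos": [0, 0, 0], "delta_rot": [0, 0, 0]}])

```text
clock: 27.42
ee_pos: [0.5606, -0.0218, 0.0577]
tcp_rot: [-2.233, -2.21, 0.0]
ft_force: [-0.4, -0.4, -1.9]
gripper_width: 0.528
```

Request:
send_rows(moves=[{"fingers": 0.035, "delta_pos": [0, 0, 0.001], "delta_rot": [0, 0, 0]}, {"fingers": 0.035, "delta_pos": [0, 0, 0], "delta_rot": [0, 0, 0]}])

```text
clock: 27.68
ee_pos: [0.5608, -0.0219, 0.0569]
tcp_rot: [2.233, 2.209, 0.0]
ft_force: [-0.4, 0.3, -0.2]
gripper_width: 0.526
```

Request:
send_rows(moves=[{"fingers": 0.035, "delta_pos": [0, 0, 0.001], "delta_rot": [0, 0, 0]}, {"fingers": 0.035, "delta_pos": [0, 0, 0], "delta_rot": [0, 0, 0]}])

```text
clock: 27.92
ee_pos: [0.5607, -0.0219, 0.0569]
tcp_rot: [-2.233, -2.209, -0.001]
ft_force: [-2.0, -0.4, 6.0]
gripper_width: 0.529
```

Request:
send_rows(moves=[{"fingers": 0.06, "delta_pos": [0, 0, 0], "delta_rot": [0, 0, 0]}, {"fingers": 0.06, "delta_pos": [0, 0, 0], "delta_rot": [0, 0, 0]}, {"fingers": 0.06, "delta_pos": [0, 0, 0], "delta_rot": [0, 0, 0]}, {"fingers": 0.06, "delta_pos": [0, 0, -0.03], "delta_rot": [0, 0, 0]}, {"fingers": 0.06, "delta_pos": [0, 0, -0.05], "delta_rot": [0, 0, 0]}, {"fingers": 0.06, "delta_pos": [0, 0, -0.05], "delta_rot": [0, 0, 0]}, {"fingers": 0.06, "delta_pos": [0, 0, -0.03], "delta_rot": [0, 0, 0]}])

```text
clock: 28.8
ee_pos: [0.5614, -0.0223, 0.2183]
tcp_rot: [2.232, 2.208, 0.003]
ft_force: [-0.5, -0.6, -0.9]
gripper_width: 0.701
```

```bash
python3 -c "
from ov import *
plan([(.46,-.3,.22,-.5,6)])
p=cap('side');cv2.imwrite('pics/f1.png',cv2.resize(p['frame'][120:240,260:380],None,fx=5,fy=5,interpolation=cv2.INTER_CUBIC)[...,::-1])
"
```

```text
at [ 0.5614 -0.0223  0.2183] yaw -0.6 tilt [ 0.18 -0.03] w 59.9 t 28.8 F [-0.5 -0.6 -0.9]
0 [-0.0465, -0.0164, -0.0003] -0.0 
1 [-0.0465, -0.0164, -0.0003] -0.0 
2 [-0.0464, -0.0164, -0.0003] -0.0 
3 [-0.0465, -0.0164, -0.0003] -0.0 
4 [-0.0464, -0.0164, -0.0002] -0.1 
5 [-0.0464, -0.0165, -0.0003] -0.0
```

View pics/f1.png

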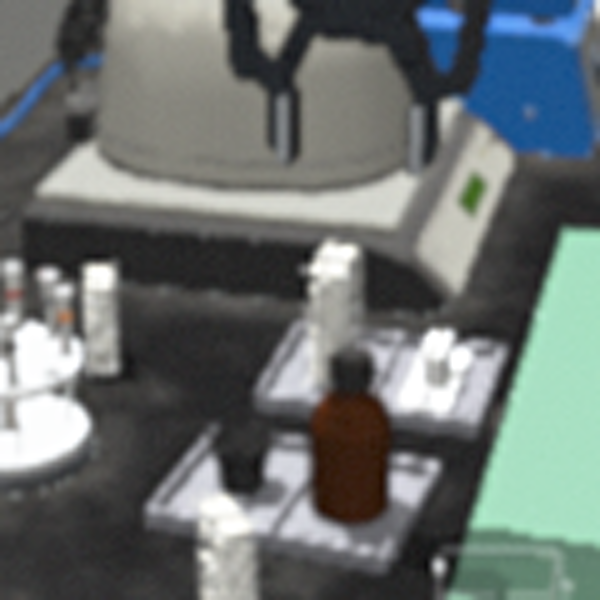

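Bottle stands in the near bay at about (350,460), the loupe in the far bay at about (243,465), and the tower and holder are in the pinned tray. I'll move the arm clear and check from above.

Request:
send_rows(moves=[{"fingers": 0.06, "delta_pos": [-0.045, -0.016, 0], "delta_rot": [0, 0, 0]}, {"fingers": 0.06, "delta_pos": [-0.045, -0.016, 0], "delta_rot": [0, 0, 0]}, {"fingers": 0.06, "delta_pos": [-0.045, -0.016, 0], "delta_rot": [0, 0, 0]}, {"fingers": 0.06, "delta_pos": [-0.045, -0.016, 0], "delta_rot": [0, 0, 0]}, {"fingers": 0.06, "delta_pos": [-0.045, -0.016, 0], "delta_rot": [0, 0, 0]}, {"fingers": 0.06, "delta_pos": [-0.045, -0.016, 0], "delta_rot": [0, 0, 0]}, {"fingers": 0.06, "delta_pos": [-0.045, 0, 0], "delta_rot": [0, 0, 0]}, {"fingers": 0.06, "delta_pos": [0, 0, 0], "delta_rot": [0, 0, 0]}])

```text
clock: 29.85
ee_pos: [0.4592, -0.3404, 0.216]
tcp_rot: [2.239, 2.2, -0.005]
ft_force: [-0.6, 0.2, -0.0]
gripper_width: 0.704
```

```bash
python3 - <<'E'
from h import *
np.set_printoptions(precision=4,suppress=True)
plan([])
q=cap('top');p=cap('side')
tr={'pinned':((.5748,-.1794),-.8),'plain':((.5943,-.0266),-5.9)}
def loc(P,n):
    c,a=tr[n];a=np.radians(a);d=P[:2]-np.array(c);return np.array([d@[np.cos(a),np.sin(a)],d@[-np.sin(a),np.cos(a)]])
for n,pp in(('top',q),('side',p)):
  for k,z,t in [('holder_mid',.021,'pinned'),('tower_mid',.0465,'pinned'),('eyeglass_mid',.0215,'plain'),('bottle_mid',.053,'plain'),('blower_mid',.042,'plain'),('wide_box_mid',.044,'plain')]:
    for r in ctrl.place_of(k,pp)[:3]:
        P=atz(pp,r['centre'],z);print(n,k,r['conf'],P,loc(P,t))
f=cv2.resize(q['frame'][160:270,280:430],None,fx=5,fy=5,interpolation=cv2.INTER_CUBIC)[...,::-1].copy()
def dots(base,c):
    for w in base:
        u=(proj(q,w)-(280,160)+.5)*5;cv2.circle(f,tuple(int(v) for v in u),2,c,-1)
dots([(.5412,-.149,.018),(.5404,-.2089,.018)],(0,0,255))
cv2.imwrite('pics/g1.png',f)
g=cv2.resize(q['frame'][200:230,345:390],None,fx=16,fy=16,interpolation=cv2.INTER_CUBIC)[...,::-1];cv2.imwrite('pics/g2.png',g)
E
```

```text
at [ 0.4592 -0.3404  0.216 ] yaw -1.0 tilt [-0.04 -0.22] w 60.1 t 29.85 F [-0.6  0.2 -0. ]
top holder_mid 0.67 [ 0.5504 -0.1842  0.021 ] [-0.0243 -0.0051]
top tower_mid 0.7 [ 0.606  -0.187   0.0465] [ 0.0313 -0.0071]
top tower_mid 0.46 [0.6069 0.0879 0.0465] [0.0284 0.2678]
top tower_mid 0.44 [ 0.7545 -0.1674  0.0465] [0.1795 0.0145]
top eyeglass_mid 0.53 [ 0.6228 -0.0324  0.0215] [ 0.029  -0.0028]
top bottle_mid 0.61 [ 0.5606 -0.0169  0.053 ] [-0.0345  0.0061]
top blower_mid 0.51 [0.4271 0.308  0.042 ] [-0.2007  0.3157]
top wide_box_mid 0.57 [0.4583 0.1514 0.044 ] [-0.1536  0.1631]
side holder_mid 0.64 [ 0.5446 -0.1653  0.021 ] [-0.0304  0.0137]
side tower_mid 0.79 [0.5947 0.1137 0.0465] [0.0158 0.2934]
side tower_mid 0.7 [ 0.5996 -0.1867  0.0465] [ 0.0249 -0.0069]
side tower_mid 0.62 [ 0.7394 -0.1441  0.0465] [0.1641 0.0376]
side eyeglass_mid 0.49 [ 0.6242 -0.0308  0.0215] [ 0.0302 -0.0011]
side bottle_mid 0.84 [ 0.5623 -0.0094  0.053 ] [-0.0336  0.0138]
side blower_mid 0.96 [0.4326 0.3121 0.042 ] [-0.1957  0.3202]
side wide_box_mid 0.79 [0.4564 0.1618 0.044 ] [-0.1566  0.1732]
side wide_box_mid 0.18 [0.5791 0.0338 0.044 ] [-0.0213  0.0585]
```

View pics/g1.png

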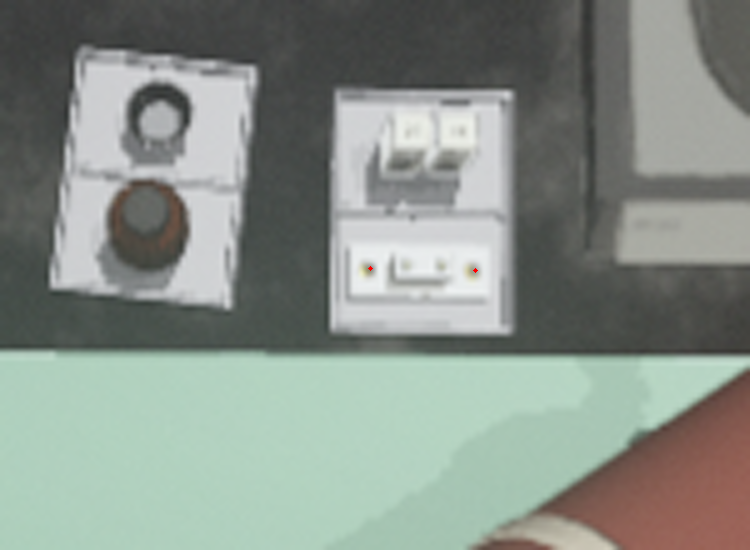

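View pics/g2.png

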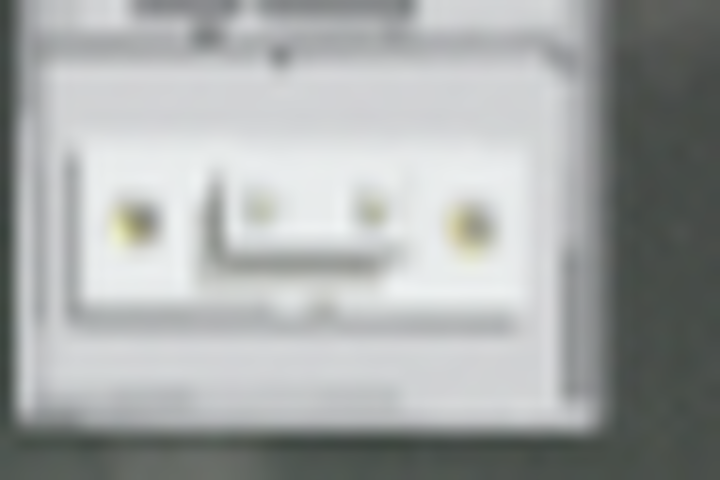

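```bash
python3 - <<'E'
from h import *
np.set_printoptions(precision=4,suppress=True)
q=cap('top')
P=np.array([atz(q,(345+x/16-.5,200+y/16-.5),.013) for x,y in [(78,142),(528,144),(524,308),(78,306)]])
c=P.mean(0);print(P,c,'len',np.linalg.norm(P[0]-P[1]),np.linalg.norm(P[1]-P[2]))
a=np.radians(-.8);d=c[:2]-[.5748,-.1794];print('tray frame',d@[np.cos(a),np.sin(a)],d@[-np.sin(a),np.cos(a)])
from ov import ov
ov(.005,name='g3.png')
E
```

```text
[[ 0.5556 -0.1377  0.013 ]
 [ 0.5557 -0.2178  0.013 ]
 [ 0.5263 -0.2167  0.013 ]
 [ 0.5262 -0.1375  0.013 ]] [ 0.5409 -0.1774  0.013 ] len 0.08014164865668702 0.029382187863675573
tray frame -0.03388298356395507 0.0015132379458661506
```

View pics/g3.png

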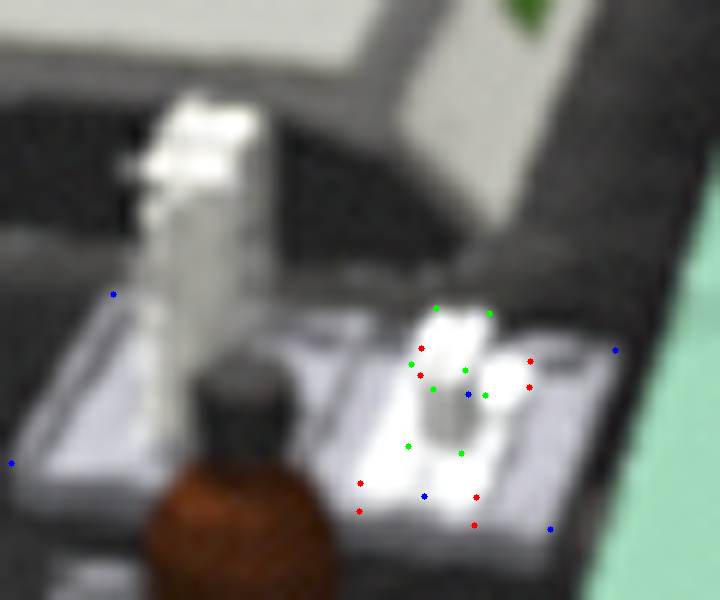

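```bash
python3 -c "
from workcell import ctrl
print(ctrl.sign_off())"
```

```text
the job is handed in; nothing more can be done
None
```

I made up both kits and handed the job in at about 30 s of the 99 s allowed. No verdict was reported. I saw no failed placement, and the forces I read stayed under about 7 N.

| Part | Where it stands (tray frame, x / y) | How it was checked |
|---|---|---|
| Movement holder | pinned tray, about −33.9 / +1.5 mm | My own corner measurement; both pins show in its holes |
| Slim tower (largest of the three seen) | far bay of the pinned tray, about +31 / −7 mm | Top camera; upright in the side view |
| Loupe | far bay of the plain tray, about +29 / −3 mm | Top camera; on its foot |
| Bottle | near bay of the plain tray, about −34 / +6 mm | Top camera; looked upright in every view |

- **Holder seating:** it sat 3 mm higher in the tray than on the mat, the difference between the tray floor and the mat. The side view also matched a fully seated plate.
- **Bystanders:** the networks put the blower and the wide box within about 7 mm of their starting places. That is about as close as the networks can tell, and I never went near either one.
- **Disagreement on the holder:** the networks placed its centre up to 14 mm from my own measurement, and their two cameras disagreed with each other. I went by my corner measurement and the pins showing in the holes.
- **Disagreement on the bottle:** the two cameras differed by about 8 mm in y, but both values are well within limits.

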